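# Balance the flywheels on the roller stand

## Robot

A 6-joint arm with a two-finger parallel gripper is mounted at the origin on a cart in front of the work surface, level with it; the furniture and walls round the work are solid. World frame = base frame: x ahead of the robot, y to its left, z up, the work surface at z = 0. Lengths are in m, angles in rad, forces in N, time in s.
With the tool pointing down it reaches from about 0.375 to 0.9 m from the base axis. Payload 3.1 kg.
Tool frame: the origin (TCP) lies midway between the tips of the shut fingers; the grasp point (between the pads) lies 19 mm behind it; z points along the fingers, y is the line along which they close (so a half turn about z gives the same grasp; the last joint's range is limited). The gripper opens to 85 mm and grips with 20 to 120 N. Pads are 22 mm wide; open, the fingers measure 114 mm over their backs; the gripper's body (76 mm by 85 mm) begins 54 mm behind the grasp point. The pads swing forward as they close: fully open they stand 13 mm farther back than shut.
Start: joints at [-1.458, 0.527, 1.433, -0, 1.181, -0.178], TCP at [0.18, -0.599, 0.231] pointing down, gripper open.
Joint ranges: [-3.08, 3.08], [-0.75, 2.2], [0.22, 2.44], [-1.43, 4.57], [0, 2.65], [-2.85, 2.85]. Speed limits (rad/s): [2.79, 2.79, 3.14, 3.14, 3.14, 3.14].

## Interface

Orientations are given as a unit quaternion [x, y, z, w].
In Python, from station import manip gives the robot as it stands.
- The arm moves only by the tool step_arm, never from a script. Its argument "targets" is text: rows parted by semicolons, each of 4 numbers parted by spaces: the shift along the tool's x, y, z in mm, then the turn about the tool's z in degrees. A call has 1 to 12 rows; each row is the pose to reach, as a shift and turn from the pose commanded when the call began, along the tool's axes at that moment; what a row does not reach only later rows make up. A row lasts 1/10 s, in which the tool goes at most 50 mm and 8.59 degrees, less where a joint would pass 70% of its speed; a pose out of reach is approached as far as the arm can. A call with a gripper value outside its range is refused whole. "gripper" is the closure, from 0 (fully open) to 1 (shut), set as the call begins (left out, the last holds). The fingers move at their own pace and stop on an object; "squeeze" is the grip in N (left out, the last holds). Time passes only in rows, so rows that repeat a pose let the fingers close. It gives the time, the measured TCP pose, the force, the opening and the grip force at its end, in the units of the state.
- manip.sense(): the state, without advancing time (a new reading comes with each control period).
- manip.snapshot(name): name is "scene" or "top"; returns the picture (384x512x3 uint8, red, green, blue); there is no depth.
- manip.get_calibration(name): a dict with "fov_y" (degrees; the focal length in pixels is half the picture's height over the tangent of half this angle, whatever the lens; pixels are square), "cx", "cy" (the principal point, pixels), "k1" (the pictures are not rectified: a ray, as slopes to the right and down, at radius r is drawn at 1 + k1 r^2 times it, then the intrinsics apply), "extrinsics" (4x4, takes a point from camera to world coordinates). Camera axes: x right, y down, z forward; pixel columns grow to the right and rows downward; lengths in m; the calibration is good to about 2 mm. A picture is of the moment at which its call begins. get_calibration takes no time and is no camera call.
- manip.sign_off(): hands the job in; it is judged then, once.
Trained networks look in the newest picture that a camera, given by its name, has taken for a name from the list of things; names that differ only in an ending like _2 or _b are one class to them, and where a whole thing is asked for, a point or a joint stands for the part that bears it (a point fixed in the world has none). Each returns a list of dicts, best first, with "p" (0 to 1); they miss things now and then, are a little off and sometimes report something else, mostly with a low value. They report only what shows in the picture. A call takes as long as a camera call. They do not tell look-alikes from the thing itself.
- manip.recognise(camera, query): "position" ([column, row] in pixels, amid what is visible of it).
- manip.masks_of(camera, query): "pixels" (384x512 bool, what is visible of it) and "position" ([column, row] in pixels, amid what is visible of it).
- manip.mark_of(camera, query): "position" ([column, row] in pixels: a listed point, or the origin of a listed thing).
The state is a dict: "t": time; "q": joint angles; "qd": joint speeds; "tau": joint torques, N m; "tcp_pos": TCP position; "tool_rot": TCP orientation; "force": force on the tool from outside, world axes, zero at the start; "ft_torque": the same for the moment, N m; "finger_gap": opening from 0.0 (shut) to 1.0 (fully open); "gripper_force": force on a finger pad.
Only numpy, scipy, OpenCV 4.12 (cv2) and the standard library are available. Lean on these libraries where they do the work, as an engineer would, in place of code of your own. Each camera call takes 0.05 s, during which the arm holds its last target. There are 200 camera calls.

## Task

Balance every flywheel that stands in the rack, one after another. Set it on the rollers of the balancing stand, let go and let it come to rest so that its heavy side is down; then press the brake lever down to its last notch, so that it stays there, push one brass weight fully home into the pocket that is now uppermost, and let the brake off again with the red release button. Then put the flywheel back into a notch pair of the rack with its weight still in it; never set the brake before the wheel has come to rest or push a weight in with the brake off, leave the brake off at the end, and leave the tools and other things lying about alone.

Things in the scene. Friction and masses are not known exactly. Their poses are not given: they have to be found in the camera images.
- flywheel_a: one of two or three like aluminium flywheels: disc 100 mm across, 30 mm thick (grip it by both faces, at the top of the rim), hub 36 mm, shaft 16 mm across, 102 mm long. Origin at its middle; y along the shaft. Square pockets (18 x 18, 14 mm deep) in the rim at +x, -x, +z, -z. Opposite one of them it is heavier inside: not to be seen, and it differs from wheel to wheel. 0.75 kg
- flywheel_b: one of two or three like aluminium flywheels: disc 100 mm across, 30 mm thick (grip it by both faces, at the top of the rim), hub 36 mm, shaft 16 mm across, 102 mm long. Origin at its middle; y along the shaft. Square pockets (18 x 18, 14 mm deep) in the rim at +x, -x, +z, -z. Opposite one of them it is heavier inside: not to be seen, and it differs from wheel to wheel. 0.75 kg
- flywheel_c: one of two or three like aluminium flywheels: disc 100 mm across, 30 mm thick (grip it by both faces, at the top of the rim), hub 36 mm, shaft 16 mm across, 102 mm long. Origin at its middle; y along the shaft. Square pockets (18 x 18, 14 mm deep) in the rim at +x, -x, +z, -z. Opposite one of them it is heavier inside: not to be seen, and it differs from wheel to wheel. 0.75 kg
- weight_1: one of four like brass weights (one is spare), 85 g: square shank 16 x 16, 13 mm long with tapered end, under a flange 24 x 20 x 4 mm (x, y, z); on it a square grip stem 14 x 14, 22 mm tall. Origin at the middle of the flange's underside (lies on the rim, 50 mm from the shaft axis, when home), z up the stem. Starts with its shank in a hole of the weight block
- weight_2: one of four like brass weights (one is spare), 85 g: square shank 16 x 16, 13 mm long with tapered end, under a flange 24 x 20 x 4 mm (x, y, z); on it a square grip stem 14 x 14, 22 mm tall. Origin at the middle of the flange's underside (lies on the rim, 50 mm from the shaft axis, when home), z up the stem. Starts with its shank in a hole of the weight block
- weight_3: one of four like brass weights (one is spare), 85 g: square shank 16 x 16, 13 mm long with tapered end, under a flange 24 x 20 x 4 mm (x, y, z); on it a square grip stem 14 x 14, 22 mm tall. Origin at the middle of the flange's underside (lies on the rim, 50 mm from the shaft axis, when home), z up the stem. Starts with its shank in a hole of the weight block
- weight_4: one of four like brass weights (one is spare), 85 g: square shank 16 x 16, 13 mm long with tapered end, under a flange 24 x 20 x 4 mm (x, y, z); on it a square grip stem 14 x 14, 22 mm tall. Origin at the middle of the flange's underside (lies on the rim, 50 mm from the shaft axis, when home), z up the stem. Starts with its shank in a hole of the weight block
- weight_block: loose wooden block, 138 x 46 mm, 24 mm high, with four square holes 34 mm apart along its x that hold the weights; origin at the middle of its underside, z up. Holes 19 mm wide, 16 mm deep
- flywheel_rack: fixed wooden rack, 288 x 86 mm: two notched rails along its x, 53 mm apart, each with three 90 degree V notches 108 mm apart; a flywheel lies with its hub in a notch pair, shaft along the rack's y, disc between the rails. Origin at the middle of its underside. Rail tops are 68 mm high
- rack_slot0 (a point): where the middle of a flywheel (its origin) is when it lies in the notch pair at the rack's -x end (nearest the robot), 66 mm above the table
- rack_slot1 (a point): the same for the middle notch pair
- rack_slot2 (a point): the same for the notch pair at the rack's +x end
- balance_stand: fixed green balancing stand, base 232 x 164 mm. Origin on the table below the middle of the rollers; x away from the robot, y along the rollers' axes. Four free rollers (44 mm across, at x = -18 and 18, about 40 mm to either side in y) carry a shaft along y, the disc between them. Two brake pads, 43 mm apart, face the disc's back edge; brake lever on the -y side
- rest_point (a point): where the middle of a flywheel (its origin) is when its shaft lies on the rollers, 85 mm above the table; its axes are the stand's. A flywheel turns there freely and swings out within some seconds, to within about 0.1 rad of its heavy side straight down
- brake_lever (a joint): brake lever, rad: 0 = up (brake off, where its spring returns it), grows as the red grip is pressed down; ratchet notches hold it at about 0.22, 0.50 and 0.78 (last notch, brake on, lever 0.08 rad below level: level is 0.70), stop at 0.92. Press a little past a notch; it clicks back to it. About 4 to 6 N at the grip
- brake_grip (a point): top of the red grip of the brake lever, on its middle, 112 mm from the pivot, 10 mm above the line through pivot and bar; the grip is a bar 20 mm thick that points from the pivot to the stand's -x and is about 62 mm long. It moves with the lever
- brake_pivot (a point): the lever's pivot: it turns about the stand's y through this fixed point
- release_button (a joint): travel of the release button, m: 0 = up, 0.008 = fully pressed; from 0.005 on the ratchet is free and the lever springs back up, even if only 2 notches deep. About 4 N at full travel
- release_top (a point): middle of the top of the red release button, 22 mm across, on a post behind the lever's pivot; pressed straight down
- grease_tin: bystander: orange tin, 67 mm across, 60 mm high
- spanner_13: bystander: open spanner, 167 mm long, lying
- nut_m24: bystander: hexagon nut, 36 mm
Mind the look-alikes: they are no part of the job. Leave any purple look-alike of the flywheel_a alone.

How it is judged:
By the outcome, as a careful person would: the job done as asked, in the order asked, and still so for the second after the job is handed in, with the robot touching nothing.
Of flywheel_a, flywheel_b, flywheel_c only 2 to 3 are there at a start; the rules pass over those that are not, and their reading is None.
At some moment in a run one of weight_block may be knocked a few centimetres aside while the robot is not near it.
It also fails if it takes over 210 s, if anything falls off the work surface, if the arm or the gripper's body presses on something with over 40 N, if the wrist force passes 120 N, or if a joint passes its speed limit or range.

## Working session

There is one attempt and no reset: what is moved stays moved. The work goes in short steps, Python scripts to look and compute and a tool call to move; the robot and the scene stay as the last step left them, time stands still between calls to the robot, and variables do not carry over. Pictures are saved under pics/ and viewed, at most 14 in all, crops included, and the job is handed in when it is done.

Besides the shell and the picture viewer there is one more tool, called after ">>>" as name(argument=value, ...), one argument or row to a line, values as JSON. step_arm: Moves the arm, as the interface text tells. Its arguments: {"type":"object","properties":{"targets":{"type":"string"},"gripper":{"type":"number"},"squeeze":{"type":"number"}},"required":["targets"]}

```bash
ls; mkdir -p pics
cat > h.py <<'E'
import numpy as np, cv2
from station import manip
def cal(n):
    c=manip.get_calibration(n); f=192/np.tan(np.radians(c["fov_y"])/2); return c,f
def ray(n,px):
    c,f=cal(n); d=np.array([(px[0]-c["cx"])/f,(px[1]-c["cy"])/f]); u=d.copy()
    for _ in range(30): u=d/(1+c["k1"]*(u@u))
    T=np.array(c["extrinsics"]); return T[:3,3],T[:3,:3]@np.array([u[0],u[1],1])
def at(n,px,z):
    o,d=ray(n,px); return o+d*(z-o[2])/d[2]
def proj(n,p):
    c,f=cal(n); T=np.array(c["extrinsics"]); q=T[:3,:3].T@(np.array(p)-T[:3,3]); u=q[:2]/q[2]
    u=u*(1+c["k1"]*(u@u)); return u*f+[c["cx"],c["cy"]]
def tri(p1,p2):
    (a,d),(b,e)=ray("scene",p1),ray("top",p2); d=d/np.linalg.norm(d);e=e/np.linalg.norm(e)
    s=np.linalg.lstsq(np.stack([d,-e],1),b-a,rcond=None)[0]; P,Q=a+s[0]*d,b+s[1]*e
    return (P+Q)/2,np.linalg.norm(P-Q)
def snap(n,f):
    im=manip.snapshot(n); cv2.imwrite("pics/"+f,im[:,:,::-1]); return im
E
cat > a.py <<'E'
from h import *
np.set_printoptions(precision=3,suppress=True)
ims=[snap(n,n+"0.png") for n in("scene","top")]
cv2.imwrite("pics/both0.png",np.vstack([i for i in ims])[:,:,::-1])
for n in("scene","top"):
    c,f=cal(n); print(n,c["k1"],f,np.array(c["extrinsics"]))
    for q in("flywheel_a","weight_1","weight_block","flywheel_rack","rack_slot0","rack_slot1","rack_slot2","balance_stand","rest_point","brake_grip","brake_pivot","release_top","grease_tin"):
        print(n,q,[(np.round(r["position"]),round(r["p"],2)) for r in manip.mark_of(n,q)])
print(manip.sense())
E
python3 a.py
```

```text
pics
scene -0.11471536822405518 469.68863127561906 [[ 0.489 -0.448  0.748 -0.768]
 [-0.872 -0.226  0.434 -0.818]
 [-0.026 -0.865 -0.501  1.001]
 [ 0.     0.     0.     1.   ]]
scene flywheel_a [(array([304., 204.]), 0.73), (array([219., 206.]), 0.72), (array([234., 195.]), 0.64)]
scene weight_1 [(array([337., 234.]), 0.61), (array([333., 239.]), 0.58)]
scene weight_block [(array([335., 247.]), 0.52)]
scene flywheel_rack [(array([232., 206.]), 0.58)]
scene rack_slot0 [(array([232., 195.]), 0.92), (array([248., 183.]), 0.86), (array([216., 207.]), 0.7)]
scene rack_slot1 [(array([232., 195.]), 0.92), (array([248., 183.]), 0.86), (array([216., 207.]), 0.7)]
scene rack_slot2 [(array([232., 195.]), 0.92), (array([248., 183.]), 0.86), (array([216., 207.]), 0.7)]
scene balance_stand [(array([213., 209.]), 0.7), (array([275., 234.]), 0.59)]
scene rest_point [(array([272., 213.]), 0.87), (array([221., 208.]), 0.55), (array([334., 248.]), 0.46)]
scene brake_grip [(array([293., 209.]), 0.47)]
scene brake_pivot []
scene release_top [(array([307., 204.]), 0.46)]
scene grease_tin [(array([342., 227
[... 1085 characters left out ...]
), 0.75)]
top rest_point [(array([292., 202.]), 0.79)]
top brake_grip [(array([323., 204.]), 0.6)]
top brake_pivot [(array([318., 183.]), 0.61)]
top release_top [(array([317., 157.]), 0.43)]
top grease_tin [(array([354., 151.]), 0.9), (array([286., 204.]), 0.18)]
{'t': 1.4, 'q': array([-1.458,  0.528,  1.433, -0.   ,  1.181, -0.179]), 'qd': array([0.   , 0.001, 0.001, 0.002, 0.   , 0.002]), 'tau': array([ -0.001, -44.232, -17.842,  -0.   ,   0.001,   0.   ]), 'tcp_pos': array([ 0.18 , -0.599,  0.231]), 'tool_rot': array([ 0.989,  0.145, -0.   , -0.   ]), 'force': array([0.104, 0.459, 0.15 ]), 'ft_torque': array([-0.013, -0.013,  0.041]), 'gripper_force': 0.0, 'finger_gap': 1.002049650899977}
```

```bash
python3 -c "
import cv2
a=cv2.imread('pics/scene0.png')[150:290,180:380];b=cv2.imread('pics/top0.png')[110:280,90:400]
cv2.imwrite('pics/s1.png',cv2.resize(a,None,fx=4,fy=4,interpolation=2));cv2.imwrite('pics/t1.png',cv2.resize(b,None,fx=2.5,fy=2.5,interpolation=2))"
```

```text
(no output)
```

View pics/s1.png

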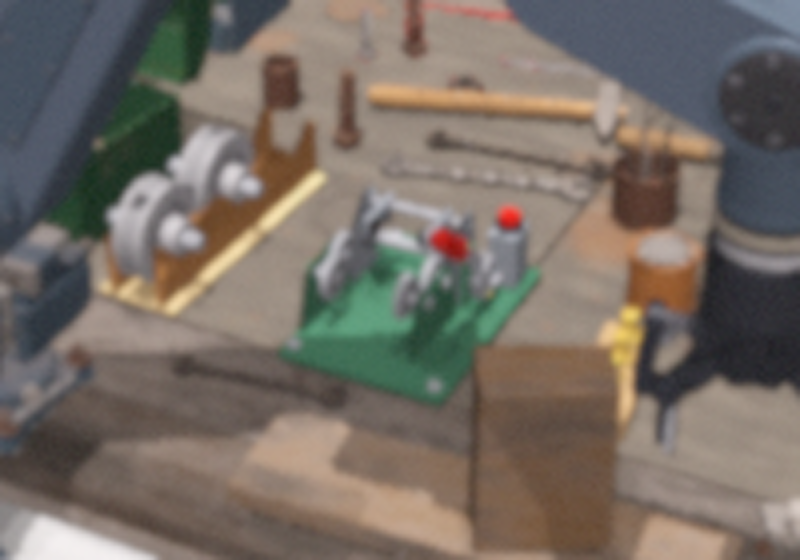

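View pics/t1.png

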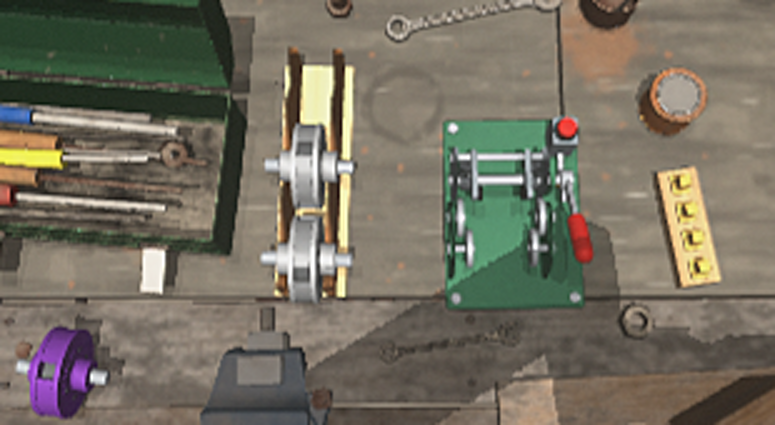

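Run:
```python
from h import *
np.set_printoptions(precision=4,suppress=True)
f=lambda n,q:manip.mark_of(n,q)
P=lambda px,z:print(at("top",px,z))
for q in("rack_slot0","flywheel_a"):
    for r in f("top",q): print(q,r["position"],at("top",r["position"],.066))
print("scene slot",[ (r["position"],at("scene",r["position"],.066)) for r in f("scene","rack_slot0")])
t=f("top","rest_point")[0]["position"];s=f("scene","rest_point")[0]["position"]
print("rest",at("top",t,.085),at("scene",s,.085))
t=f("top","balance_stand")[0]["position"];print("stand",at("top",t,0))
for q in("brake_grip","release_top","brake_pivot"):
    T=f("top",q);S=f("scene",q)
    if T and S: print(q,T[0]["position"],S[0]["position"],tri(S[0]["position"],T[0]["position"]))
    elif T: print(q,T[0]["position"],at("top",T[0]["position"],.06))
for r in f("top","weight_block"): print("block",r["p"],at("top",r["position"],0))
for r in f("top","weight_1"): print("w",r["p"],at("top",r["position"],.024))
# stand base outline (green) and block outline in top picture
im=cv2.imread("pics/top0.png"); hsv=cv2.cvtColor(im,cv2.COLOR_BGR2HSV)
def blob(lo,hi,x0,y0,x1,y1):
    m=cv2.inRange(hsv,lo,hi); k=np.zeros_like(m);k[y0:y1,x0:x1]=m[y0:y1,x0:x1]; return k
g=blob((65,80,40),(90,255,255),262,150,330,240)
ys,xs=np.nonzero(g); print("green bbox",xs.min(),xs.max(),ys.min(),ys.max())
ws=[at("top",c,.012) for c in cv2.boxPoints(cv2.minAreaRect(np.stack([xs,ys],1).astype(np.float32)))];print(np.array(ws))
y=blob((10,60,120),(30,255,255),345,170,385,230); ys,xs=np.nonzero(y)
ws=[at("top",c,.024) for c in cv2.boxPoints(cv2.minAreaRect(np.stack([xs,ys],1).astype(np.float32)))];print("block",np.array(ws))
for nm,roi in (("red",(300,150,335,225)),):
    m=blob((0,150,120),(8,255,255),*roi); n,l,st,c=cv2.connectedComponentsWithStats(m)
    print("red",[(st[i],c[i]) for i in range(1,n)])
cv2.imwrite("pics/w.png",cv2.resize(im[170:235,340:390],None,fx=8,fy=8,interpolation=2))
```

```text
rack_slot0 [212.9, 175.8] [0.5839 0.0485 0.066 ]
rack_slot0 [213.3, 214.2] [0.472  0.0453 0.066 ]
rack_slot0 [354.5, 154.8] [ 0.6451 -0.3638  0.066 ]
rack_slot0 [213.5, 140.2] [0.6921 0.0487 0.066 ]
flywheel_a [209.2, 176.8] [0.581  0.0591 0.066 ]
flywheel_a [211.4, 213.9] [0.4729 0.0507 0.066 ]
flywheel_a [116.6, 255.8] [0.3573 0.3105 0.066 ]
flywheel_a [363.7, 201.5] [ 0.5067 -0.3817  0.066 ]
scene slot [([231.8, 194.6], array([0.5762, 0.0531, 0.066 ])), ([247.6, 183.2], array([0.6848, 0.0432, 0.066 ])), ([215.8, 207.2], array([0.4683, 0.0582, 0.066 ]))]
rest [ 0.5014 -0.1769  0.085 ] [ 0.5049 -0.1628  0.085 ]
stand [ 0.5158 -0.1742  0.    ]
brake_grip [322.7, 204.2] [292.9, 209.3] (array([ 0.4879, -0.2518,  0.134 ]), np.float64(0.0003453781921719837))
release_top [316.7, 157.0] [307.3, 204.3] (array([ 0.6339, -0.2486,  0.0746]), np.float64(0.007820073555288768))
brake_pivot [317.8, 183.0] [ 0.5626 -0.2547  0.06  ]
block 0.97 [ 0.5241 -0.4051  0.    ]
block 0.7 [ 0.5311 -0.4173  0.    ]
block 0.58 [ 0.6546 -0.2761 -0.    ]
w 0.61 [ 0.5014 -0.4002  0.024 ]
w 0.4 [ 0.5297 -0.4071  0.024 ]
w 0.37 [ 0.464  -0.4115  0.024 ]
w 0.37 [ 0.5684 -0.3904  0.024 ]
green bbox 268 323 158 232
[[ 0.6531 -0.1136  0.012 ]
 [ 0.6522 -0.2824  0.012 ]
 [ 0.4255 -0.2728  0.012 ]
 [ 0.4261 -0.1109  0.012 ]]
block [[ 0.6013 -0.3653  0.024 ]
 [ 0.6077 -0.4282  0.024 ]
 [ 0.4506 -0.433   0.024 ]
 [ 0.4445 -0.3719  0.024 ]]
red [(array([313, 157,   8,   8,  45], dtype=int32), array([316.4   , 160.6444])), (array([317, 196,  10,  19, 122], dtype=int32), array([321.9508, 204.6721]))]
```

```bash
cat >> h.py <<'E'
from scipy.spatial.transform import Rotation as R
def go(*pts):
    """pts: (x,y,z,yaw_deg of tool x) -> shift/turn from current pose for each"""
    s=manip.sense(); M=R.from_quat(s["tool_rot"]).as_matrix(); yaw=np.degrees(np.arctan2(M[1,0],M[0,0]))
    print("tcp",np.round(s["tcp_pos"],4),"yaw %.2f"%yaw,"tz",np.round(M[:,2],3),"t %.1f"%s["t"],"F",np.round(s["force"],1),"gap %.3f"%s["finger_gap"])
    for p in pts: print(p,"->",np.round(M.T@(np.array(p[:3])-s["tcp_pos"])*1000,1),"turn %.1f"%((yaw-p[3]+90)%180-90))
E
python3 - <<'E'
from h import *
go((.472,.05,.25,0))
for p in ([.502,-.172,.085],[.502,-.132,.061],[.502,-.212,.061],[.472,.05,.066]): print(p,proj("top",p),proj("scene",p))
im=cv2.imread("pics/top0.png");cv2.imwrite("pics/st.png",cv2.resize(im[145:240,255:390],None,fx=5.5,fy=5.5,interpolation=2))
E
```

```text
tcp [ 0.1798 -0.5986  0.2313] yaw 16.72 tz [-0.  0. -1.] t 2.1 F [ 0.  -0.1  0.2] gap 0.994
(0.472, 0.05, 0.25, 0) -> [ 466.4 -537.1  -18.7] turn 16.7
[0.502, -0.172, 0.085] [290.54369046 202.28885556] [274.20133736 213.61433078]
[0.502, -0.132, 0.061] [275.71000604 203.78650407] [264.46387121 216.45432335]
[0.502, -0.212, 0.061] [303.73525007 203.67082578] [284.14844649 221.96664018]
[0.472, 0.05, 0.066] [211.62398455 214.2236649 ] [218.15575178 207.25385942]
```

View pics/st.png

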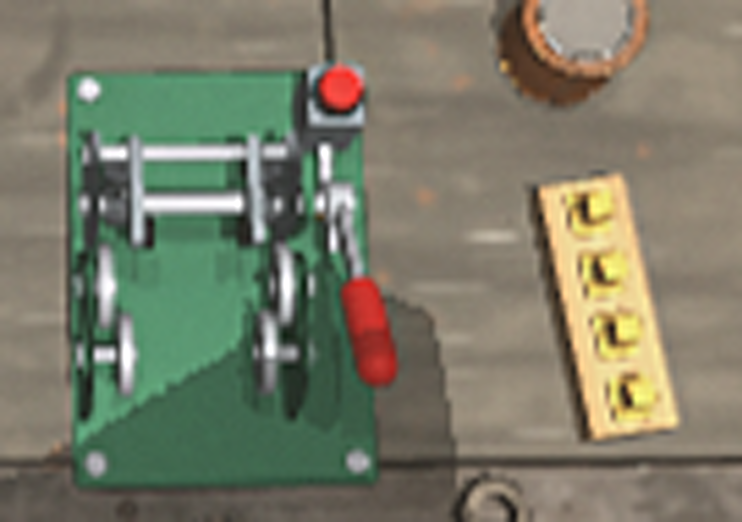

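>>> step_arm(
  targets="466 -537 -19 17;466 -537 -19 17;466 -537 -19 17;466 -537 -19 17;466 -537 -19 17;466 -537 -19 17;466 -537 -19 17;466 -537 -19 17;466 -537 -19 17;466 -537 -19 17;466 -537 -19 17;466 -537 -19 17",
  gripper=0,
)

```text
t: 3.3
tcp_pos: [0.4268, -0.0498, 0.2478]
tool_rot: [1.0, -0.003, 0.001, 0.0]
force: [1.4, -1.3, 0.3]
finger_gap: 1.002
gripper_force: 0.0
```

>>> step_arm(
  targets="0 0 0 0",
)

```text
t: 3.4
tcp_pos: [0.4275, -0.0462, 0.2479]
tool_rot: [1.0, 0.002, 0.001, -0.001]
force: [-0.2, -0.4, -0.4]
finger_gap: 1.002
gripper_force: 0.0
```

>>> step_arm(
  targets="45 -96 0 0;45 -96 0 0;45 -96 0 0;45 -96 50 0;45 -96 90 0;45 -96 130 0;45 -96 150 0;45 -96 164 0;45 -96 164 0;45 -96 164 0",
)

```text
t: 4.4
tcp_pos: [0.4715, 0.0432, 0.0835]
tool_rot: [1.0, -0.003, -0.0, 0.0]
force: [0.7, 0.3, 1.1]
finger_gap: 0.998
gripper_force: 0.0
```

>>> step_arm(
  targets="0 0 0 0;0 0 0 0;0 0 0 0;0 0 0 0;0 0 0 0;0 0 0 0;0 0 0 0;0 0 0 0",
  gripper=1,
  squeeze=80,
)

```text
t: 5.2
tcp_pos: [0.4715, 0.0447, 0.0842]
tool_rot: [1.0, -0.003, 0.0, -0.0]
force: [-0.7, 1.2, 5.8]
finger_gap: 0.334
gripper_force: 78.4
```

Run:
```python
from h import *
go((.472,.05,.25,0))
im=snap("top","g1.png");cv2.imwrite("pics/g1c.png",cv2.resize(im[130:250,160:260][:,:,::-1],None,fx=5,fy=5,interpolation=2))
```

```text
tcp [0.4715 0.0447 0.0842] yaw -0.34 tz [ 0.001  0.001 -1.   ] t 5.2 F [-0.7  1.2  5.8] gap 0.334
(0.472, 0.05, 0.25, 0) -> [   0.6   -5.4 -165.8] turn -0.3
```

View pics/g1c.png

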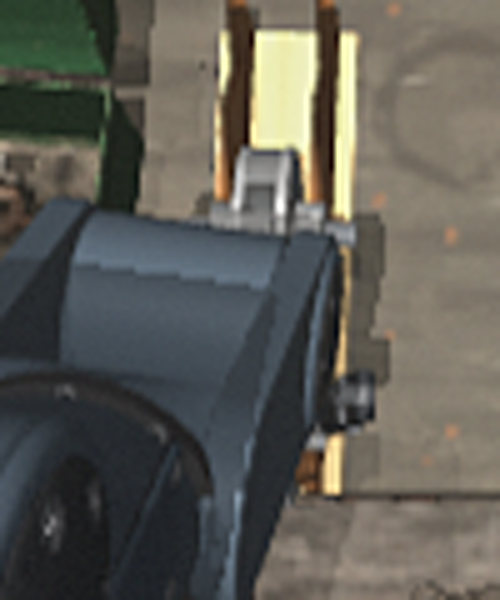

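>>> step_arm(
  targets="0 0 -10 0;0 0 -30 0;0 0 -60 0;0 0 -100 0;0 0 -120 0;0 0 -120 0;0 0 -120 0",
)

```text
t: 5.95
tcp_pos: [0.4702, 0.0443, 0.2027]
tool_rot: [1.0, -0.002, -0.001, -0.0]
force: [0.2, 0.3, -6.9]
finger_gap: 0.344
gripper_force: 80.4
```

Run:
```python
from h import *
go((.503,-.173,.204,0))
```

```text
tcp [0.4702 0.0443 0.2027] yaw -0.27 tz [-0.002  0.    -1.   ] t 6.0 F [ 0.2  0.3 -6.9] gap 0.344
(0.503, -0.173, 0.204, 0) -> [ 33.8 217.2  -1.3] turn -0.3
```

>>> step_arm(
  targets="34 40 0 0;34 80 0 0;34 120 0 0;34 160 0 0;34 190 0 0;34 210 0 0;34 217 0 0;34 217 0 0;34 217 0 0;34 217 0 0",
)

```text
t: 6.95
tcp_pos: [0.5038, -0.1713, 0.2027]
tool_rot: [1.0, -0.002, -0.001, -0.001]
force: [0.0, 0.3, -7.4]
finger_gap: 0.338
gripper_force: 81.3
```

Run:
```python
from h import *
go((.503,-.173,.204,0))
im=snap("top","g2.png")[150:240,230:345]; b=snap("scene","g2s.png")[160:260,215:330]
f=lambda i:cv2.resize(i[:,:,::-1],(460,400),interpolation=2)
cv2.imwrite("pics/g2c.png",cv2.resize(np.hstack([f(im),f(b)]),(800,348)))
```

```text
tcp [ 0.5038 -0.1713  0.2027] yaw -0.20 tz [-0.002  0.002 -1.   ] t 7.0 F [ 0.   0.3 -7.4] gap 0.338
(0.503, -0.173, 0.204, 0) -> [-0.8  1.7 -1.3] turn -0.2
```

View pics/g2c.png

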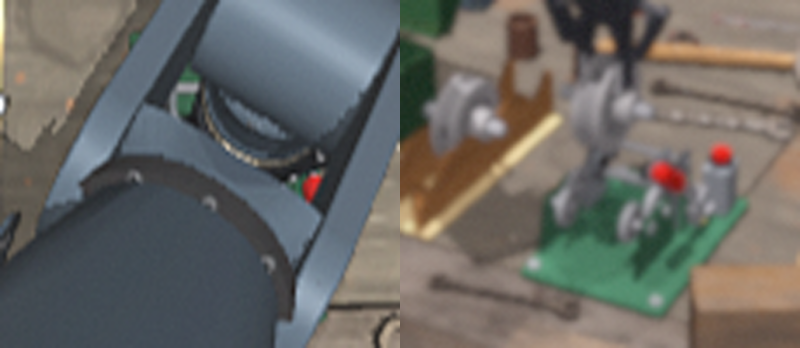

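>>> step_arm(
  targets="0 1 25 0;0 1 50 0;0 1 70 0;0 1 84 0;0 1 90 0;0 1 93 0;0 1 95 0;0 1 95 0;0 1 95 0",
)

```text
t: 7.95
tcp_pos: [0.5045, -0.1733, 0.1089]
tool_rot: [1.0, -0.003, 0.0, -0.0]
force: [-0.3, 4.0, -7.4]
finger_gap: 0.335
gripper_force: 81.3
```

Run:
```python
from h import *
go()
im=snap("scene","g3s.png")[165:255,215:325]
cv2.imwrite("pics/g3c.png",cv2.resize(im[:,:,::-1],None,fx=6,fy=6,interpolation=2))
```

```text
tcp [ 0.5045 -0.1733  0.1089] yaw -0.29 tz [ 0.     0.001 -1.   ] t 8.0 F [-0.3  4.  -7.4] gap 0.335
```

View pics/g3c.png

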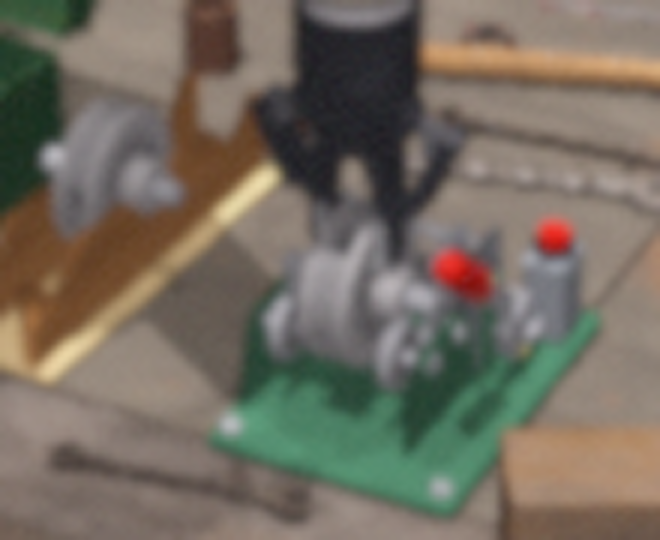

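>>> step_arm(
  targets="0 -2 0 0;0 -3 0 0;0 -3 2 0;0 -3 4 0;0 -3 4 0;0 -3 4 0",
)

```text
t: 8.6
tcp_pos: [0.5044, -0.172, 0.1045]
tool_rot: [1.0, -0.002, 0.0, 0.001]
force: [-0.6, -3.8, -4.3]
finger_gap: 0.34
gripper_force: 81.6
```

>>> step_arm(
  targets="0 1.5 0 0;0 1.5 1 0;0 1.5 1 0;0 1.5 1 0",
)

```text
t: 9.0
tcp_pos: [0.5032, -0.1721, 0.1033]
tool_rot: [1.0, -0.002, -0.001, -0.0]
force: [-4.6, -1.8, -1.7]
finger_gap: 0.343
gripper_force: 82.2
```

>>> step_arm(
  targets="0 0 0 0;0 0 0 0;0 0 0 0;0 0 -20 0;0 0 -50 0;0 0 -90 0;0 0 -120 0;0 0 -120 0",
  gripper=0.4,
)

```text
t: 9.8
tcp_pos: [0.5078, -0.174, 0.2282]
tool_rot: [1.0, -0.002, 0.005, 0.003]
force: [0.4, -0.1, -0.0]
finger_gap: 0.604
gripper_force: 0.0
```

Run:
```python
from h import *
go((.53,-.36,.24,0),(.45,-.36,.24,0))
im=snap("scene","g4s.png")[165:255,215:325]
cv2.imwrite("pics/g4c.png",cv2.resize(im[:,:,::-1],None,fx=6,fy=6,interpolation=2))
```

```text
tcp [ 0.5078 -0.174   0.2282] yaw -0.27 tz [ 0.011 -0.006 -1.   ] t 9.8 F [ 0.4 -0.1 -0. ] gap 0.604
(0.53, -0.36, 0.24, 0) -> [ 23.2 185.9 -10.5] turn -0.3
(0.45, -0.36, 0.24, 0) -> [-56.8 186.3 -11.4] turn -0.3
```

>>> step_arm(
  targets="-38 50 -12 0;-38 100 -12 0;-38 150 -12 0;-38 200 -12 0;-38 246 -12 0;-38 280 -12 0;-38 290 -12 0;-38 290 -12 0;-38 290 -12 0;-38 290 -12 0",
)

```text
t: 10.85
tcp_pos: [0.4651, -0.46, 0.2347]
tool_rot: [1.0, -0.002, -0.001, -0.001]
force: [0.9, -0.1, 0.2]
finger_gap: 0.6
gripper_force: 0.0
```

```bash
cat > look.py <<'E'
from h import *
import sys
go()
a=snap("top","l.png"); 
for q,z in(("flywheel_a",.085),("weight_1",.024),("weight_block",0)):
    for r in manip.mark_of("top",q): print(q,"%.2f"%r["p"],np.round(r["position"],1),np.round(at("top",r["position"],z),4))
b=manip.snapshot("scene")
A=cv2.resize(a[150:240,260:350],(480,480),interpolation=2);B=cv2.resize(b[170:250,230:310],(480,480),interpolation=2)
cv2.imwrite("pics/%s.png"%sys.argv[1],cv2.resize(np.hstack([A,B]),(800,400))[:,:,::-1])
E
python3 look.py l1
```

```text
tcp [ 0.4651 -0.46    0.2347] yaw -0.19 tz [-0.001  0.002 -1.   ] t 10.8 F [ 0.9 -0.1  0.2] gap 0.600
flywheel_a 0.90 [212.2 173.5] [0.5859 0.0483 0.085 ]
flywheel_a 0.85 [116.8 256.9] [0.3539 0.3025 0.085 ]
```

View pics/l1.png

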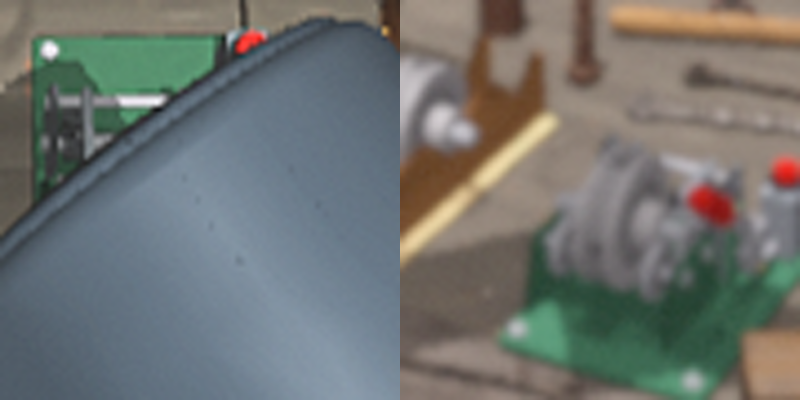

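>>> step_arm(
  targets="-270 140 0 0;-270 140 0 0;-270 140 0 0;-270 140 0 0;-270 140 0 0;-270 140 0 0;-270 140 0 0;-270 140 0 0;-270 140 0 0;-270 140 0 0;-270 140 0 0;-270 140 0 0",
)

```text
t: 12.3
tcp_pos: [0.1956, -0.6004, 0.2354]
tool_rot: [1.0, -0.001, 0.0, -0.0]
force: [-0.6, 0.2, 0.1]
finger_gap: 0.601
gripper_force: 0.0
```

>>> step_arm(
  targets="0 0 0 0;0 0 0 0;0 0 0 0;0 0 0 0;0 0 0 0;0 0 0 0;0 0 0 0;0 0 0 0;0 0 0 0;0 0 0 0;0 0 0 0;0 0 0 0",
)

```text
t: 13.5
tcp_pos: [0.1943, -0.601, 0.2353]
tool_rot: [1.0, -0.002, -0.0, -0.0]
force: [0.2, 0.8, 0.2]
finger_gap: 0.604
gripper_force: 0.0
```

```bash
cat > look.py <<'E'
from h import *
import sys
go()
a=snap("top",sys.argv[1]+"t.png"); 
for q,z in(("flywheel_a",.085),("weight_1",.024),("weight_block",0)):
    for r in manip.mark_of("top",q): print(q,"%.2f"%r["p"],np.round(r["position"],1),np.round(at("top",r["position"],z),4))
p=np.round(proj("top",[.503,-.172,.135])).astype(int); print(p)
A=a[p[1]-20:p[1]+20,p[0]-20:p[0]+20]; W=a[170:235,335:400]
cv2.imwrite("pics/%s.png"%sys.argv[1],np.hstack([cv2.resize(i,(400,400),interpolation=2) for i in(A,W)])[:,:,::-1])
E
python3 look.py l2
```

```text
tcp [ 0.1943 -0.601   0.2353] yaw -0.28 tz [-0.  0. -1.] t 13.5 F [0.2 0.8 0.2] gap 0.604
flywheel_a 0.88 [291.8 204.2] [ 0.4966 -0.1754  0.085 ]
flywheel_a 0.64 [213.  174.8] [0.5821 0.046  0.085 ]
flywheel_a 0.55 [117.1 258.2] [0.3504 0.3015 0.085 ]
weight_1 0.68 [288.9 198.6] [ 0.5237 -0.1736  0.024 ]
weight_1 0.63 [365.4 204.6] [ 0.5047 -0.399   0.024 ]
weight_1 0.63 [361.8 181.7] [ 0.5742 -0.3928  0.024 ]
weight_1 0.45 [368.6 216.7] [ 0.4687 -0.406   0.024 ]
weight_1 0.41 [366.7 196.7] [ 0.5285 -0.4044  0.024 ]
weight_block 0.76 [362.3 201.9] [ 0.517  -0.3977  0.    ]
[292 199]
```

View pics/l2.png

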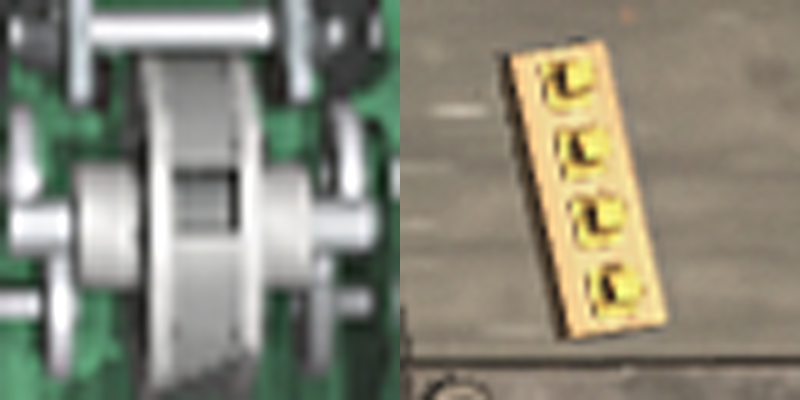

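>>> step_arm(
  targets="0 0 0 0;0 0 0 0;0 0 0 0;0 0 0 0;0 0 0 0;0 0 0 0;0 0 0 0;0 0 0 0;0 0 0 0;0 0 0 0;0 0 0 0;0 0 0 0",
  gripper=1,
)

```text
t: 14.9
tcp_pos: [0.1943, -0.601, 0.2353]
tool_rot: [1.0, -0.002, -0.0, 0.0]
force: [0.5, 0.9, -0.8]
finger_gap: -0.002
gripper_force: 0.0
```

>>> step_arm(
  targets="0 0 0 0;0 0 0 0;0 0 0 0;0 0 0 0;0 0 0 0;0 0 0 0;0 0 0 0;0 0 0 0;0 0 0 0;0 0 0 0;0 0 0 0;0 0 0 0",
)

```text
t: 16.1
tcp_pos: [0.1943, -0.601, 0.2354]
tool_rot: [1.0, -0.002, -0.0, 0.0]
force: [0.9, -1.2, 0.8]
finger_gap: 0.0
gripper_force: 0.0
```

```bash
cat > pock.py <<'E'
from h import *
# pocket edges on the rim: row profile over the pocket's columns, compared with the previous picture
def prof(im,c0=290,c1=296): return im[185:215,c0:c1].astype(float).mean((1,2))
a=manip.snapshot("top"); cv2.imwrite("pics/pk.png",a[:,:,::-1])
import sys
if len(sys.argv)>1:
    b=cv2.imread("pics/"+sys.argv[1]); print("prev",prof(b).round(0))
print("now ",prof(a).round(0)); print("t",manip.sense()["t"])
g=a[195:203,280:305].astype(float).mean((0,2)); print("cols",g.round(0))
E
python3 pock.py l2t.png; python3 -c "
from h import *
print(at('top',(292.7,199),.135)); go((.487,-.2525,.17,0))"
```

```text
prev [110. 124. 135. 142. 147. 150. 155. 158. 157. 168. 135.  68.  99. 121.
 131. 142. 127. 169. 218. 202. 193. 181. 172. 166. 162. 160. 155. 146.
 142. 136.]
now  [110. 124. 135. 142. 147. 150. 155. 158. 158. 168. 135.  68.  98. 122.
 131. 142. 127. 169. 218. 203. 192. 181. 172. 166. 162. 160. 154. 145.
 142. 136.]
t 16.15
cols [199. 203. 197. 194. 199. 151.  59. 238. 247. 159. 130. 135. 133. 134.
 135.  77. 234. 240. 198. 196. 198. 196. 194. 140. 155.]
[ 0.50216366 -0.17282102  0.135     ]
tcp [ 0.1943 -0.601   0.2353] yaw -0.28 tz [ 0.  0. -1.] t 16.1 F [-0.2  0.4 -0.8] gap 0.003
(0.487, -0.2525, 0.17, 0) -> [ 291.  -349.9   65.4] turn -0.3
```

>>> step_arm(
  targets="293 -348 0 0;293 -348 0 0;293 -348 0 0;293 -348 0 0;293 -348 0 0;293 -348 0 0;293 -348 0 0;293 -348 0 0;293 -348 0 0;293 -348 0 0;293 -348 40 0;293 -348 65 0",
)

```text
t: 17.35
tcp_pos: [0.489, -0.254, 0.1694]
tool_rot: [1.0, -0.002, -0.0, 0.0]
force: [-0.1, 0.5, 0.9]
finger_gap: -0.002
gripper_force: 0.0
```

```bash
python3 -c "
from h import *
y=-.2535
go((.486,y,.145,0),(.4735,y,.1165,0),(.463,y,.097,0),(.4566,y,.075,0),(.4547,y,.055,0))"
```

```text
tcp [ 0.489  -0.254   0.1694] yaw -0.19 tz [-0. -0. -1.] t 17.4 F [-0.1  0.5  0.9] gap -0.002
(0.486, -0.2535, 0.145, 0) -> [-3.  -0.5 24.4] turn -0.2
(0.4735, -0.2535, 0.1165, 0) -> [-15.5  -0.5  52.9] turn -0.2
(0.463, -0.2535, 0.097, 0) -> [-26.   -0.4  72.4] turn -0.2
(0.4566, -0.2535, 0.075, 0) -> [-32.4  -0.4  94.4] turn -0.2
(0.4547, -0.2535, 0.055, 0) -> [-34.3  -0.4 114.4] turn -0.2
```

>>> step_arm(
  targets="-3 0 20 0;-5 0 30 0;-10 0 42 0;-15 0 53 0;-21 0 63 0;-26 0 72 0;-30 0 83 0;-32 0 94 0;-34 0 100 0;-34 0 100 0",
)

```text
t: 18.35
tcp_pos: [0.4545, -0.2544, 0.0697]
tool_rot: [1.0, -0.002, -0.001, -0.0]
force: [0.1, -0.7, 2.2]
finger_gap: 0.001
gripper_force: 1.0
```

>>> step_arm(
  targets="0 0 4 0;0 0 8 0;0 0 11 0;0 0 14 0;0 0 14 0",
)

```text
t: 18.85
tcp_pos: [0.4547, -0.2538, 0.0559]
tool_rot: [1.0, -0.003, -0.0, -0.001]
force: [-0.5, 0.2, 2.3]
finger_gap: 0.001
gripper_force: 1.8
```

>>> step_arm(
  targets="0 0 3 0;0 0 5 0;0 0 7 0;0 0 7 0",
)

```text
t: 19.25
tcp_pos: [0.4551, -0.2539, 0.0491]
tool_rot: [1.0, -0.002, -0.0, -0.0]
force: [0.4, 0.4, 4.3]
finger_gap: 0.005
gripper_force: 2.0
```

>>> step_arm(
  targets="0 0 2 0;0 0 4 0;0 0 4 0",
)

```text
t: 19.55
tcp_pos: [0.4554, -0.254, 0.0458]
tool_rot: [1.0, -0.003, 0.0, -0.0]
force: [0.8, 2.2, 8.6]
finger_gap: 0.001
gripper_force: 4.0
```

Run:
```python
from h import *
b=manip.snapshot("scene");m=[np.round(r["position"],1) for r in manip.mark_of("scene","brake_grip")];print(m)
cv2.imwrite("pics/b1.png",cv2.resize(b[170:250,230:330][:,:,::-1],None,fx=6,fy=6,interpolation=2))
```

```text
[array([289.1, 237.5])]
```

View pics/b1.png

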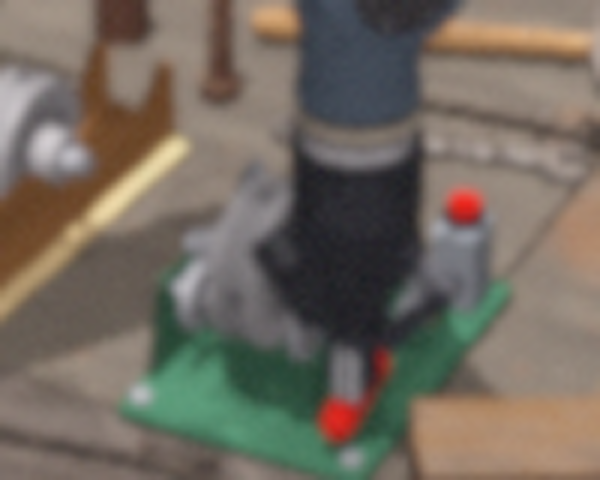

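>>> step_arm(
  targets="0 0 -30 0;0 0 -70 0;0 0 -110 0;0 40 -150 0;0 80 -160 0;0 110 -160 0;0 130 -160 0;0 130 -160 0",
  gripper=0.5,
)

```text
t: 20.45
tcp_pos: [0.4542, -0.3874, 0.2049]
tool_rot: [1.0, -0.004, 0.0, 0.001]
force: [-0.1, 0.4, -0.1]
finger_gap: 0.498
gripper_force: 0.0
```

```bash
cat > lev.py <<'E'
from h import *
b=manip.snapshot("scene"); hsv=cv2.cvtColor(b,cv2.COLOR_RGB2HSV)
m=cv2.inRange(hsv,(0,150,110),(8,255,255))|cv2.inRange(hsv,(174,150,110),(180,255,255)); m[:,:265]=0;m[:,330:]=0;m[:185]=0;m[260:]=0
n,l,st,c=cv2.connectedComponentsWithStats(m); print([(list(st[i]),c[i].round(1)) for i in range(1,n)])
for th in(0,.22,.5,.78,.85):
    al=.7-th
    print(th,proj("scene",[.567-.112*np.cos(al),-.252,.054+.112*np.sin(al)]).round(1))
go()
E
python3 lev.py
```

```text
[([np.int32(305), np.int32(202), np.int32(5), np.int32(5), np.int32(21)], array([307., 204.])), ([np.int32(282), np.int32(226), np.int32(13), np.int32(14), np.int32(92)], array([288. , 232.4]))]
0 [292.2 212.1]
0.22 [290.4 219. ]
0.5 [288.9 227.6]
0.78 [288.6 235.2]
0.85 [288.7 236.9]
tcp [ 0.4538 -0.385   0.2045] yaw -0.39 tz [-0.001  0.001 -1.   ] t 20.5 F [ 0.3  1.1 -0.4] gap 0.506
```

Run:
```python
from h import *
b=cv2.imread("pics/scene0.png")[:,:,::-1]; hsv=cv2.cvtColor(np.ascontiguousarray(b),cv2.COLOR_RGB2HSV)
m=cv2.inRange(hsv,(0,150,110),(8,255,255))|cv2.inRange(hsv,(174,150,110),(180,255,255)); m[:,:265]=0;m[:,330:]=0;m[:185]=0;m[260:]=0
n,l,st,c=cv2.connectedComponentsWithStats(m); print([(list(st[i]),c[i].round(1)) for i in range(1,n)])
snap("scene","b2.png"); print([r["position"] for r in manip.mark_of("scene","brake_grip")])
```

```text
[([np.int32(305), np.int32(202), np.int32(5), np.int32(5), np.int32(21)], array([307., 204.])), ([np.int32(288), np.int32(208), np.int32(8), np.int32(6), np.int32(35)], array([291.8, 210.4]))]
[[290.4, 230.9], [270.5, 236.3]]
```

```bash
cat > blk.py <<'E'
from h import *
import sys
def block(im):
    hsv=cv2.cvtColor(im,cv2.COLOR_RGB2HSV); m=cv2.inRange(hsv,(8,70,130),(32,255,255)); m[:,:335]=0;m[:160]=0;m[245:]=0
    n,l,st,c=cv2.connectedComponentsWithStats(cv2.morphologyEx(m,cv2.MORPH_CLOSE,np.ones((3,3)))); i=1+np.argmax(st[1:,4])
    ys,xs=np.nonzero(l==i); hull=cv2.convexHull(np.stack([xs,ys],1).astype(np.float32))[:,0]
    P=np.array([at("top",p,.024)[:2] for p in hull]).astype(np.float32)
    return cv2.minAreaRect(P),st[i]
f=cv2.imread("pics/"+sys.argv[1]) if len(sys.argv)>1 else None
im=np.ascontiguousarray(f[:,:,::-1]) if f is not None else snap("top","bk.png")
(r,s)=block(im); print(r,s)
E
python3 blk.py top0.png; python3 blk.py l2t.png
python3 - <<'E'
from h import *
for c in([(352.9,178.4),(368,176.5),(378.1,222.3),(362.3,224.9)],): 
    Q=np.array([at("top",p,.024)[:2] for p in c]); print(Q,Q.mean(0),np.degrees(np.arctan2(*(Q[0]+Q[1]-Q[2]-Q[3])[::-1])))
E
```

```text
((0.5184478759765625, -0.39924442768096924), (0.14151552319526672, 0.048311226069927216), 8.914741516113281) [353 176  26  49 768]
((0.518764853477478, -0.39918893575668335), (0.1421457827091217, 0.04832005873322487), 8.878301620483398) [353 176  26  49 772]
[[ 0.58447325 -0.36684554]
 [ 0.59011855 -0.41237688]
 [ 0.4521621  -0.43254753]
 [ 0.44470911 -0.38600329]] [ 0.51786575 -0.39944331] 8.060139836054676
```

```bash
python3 -c "
from h import *
go((.468,-.4067,.10,8.7),(.468,-.4067,.031,8.7))"
```

```text
tcp [ 0.4538 -0.3828  0.2044] yaw -0.28 tz [-0.002  0.002 -1.   ] t 20.6 F [-0.1  0.   0.3] gap 0.501
(0.468, -0.4067, 0.1, 8.7) -> [ 14.5  24.1 104.3] turn -9.0
(0.468, -0.4067, 0.031, 8.7) -> [ 14.6  24.2 173.3] turn -9.0
```

>>> step_arm(
  targets="14 24 40 -5;14 24 80 -9;14 24 105 -9;14 24 105 -9;14 24 105 -9",
)

```text
t: 21.1
tcp_pos: [0.4684, -0.4071, 0.1003]
tool_rot: [0.997, 0.077, -0.0, -0.001]
force: [0.3, -0.3, -0.1]
finger_gap: 0.497
gripper_force: 0.0
```

```bash
python3 -c "
from h import *
go((.468,-.4067,.032,8.7))"
```

```text
tcp [ 0.4684 -0.4071  0.1003] yaw 8.78 tz [-0.001  0.001 -1.   ] t 21.1 F [ 0.3 -0.3 -0.1] gap 0.497
(0.468, -0.4067, 0.032, 8.7) -> [-0.3 -0.3 68.3] turn 0.1
```

>>> step_arm(
  targets="0 0 30 0;0 0 50 0;0 0 62 0;0 0 68 0;0 0 68 0;0 0 68 0",
)

```text
t: 21.7
tcp_pos: [0.4689, -0.409, 0.0335]
tool_rot: [0.997, 0.076, 0.001, 0.001]
force: [-0.1, 0.4, -1.0]
finger_gap: 0.498
gripper_force: 0.0
```

>>> step_arm(
  targets="0 0 0 0;0 0 0 0;0 0 0 0;0 0 0 0;0 0 0 0;0 0 0 0",
  gripper=1,
  squeeze=60,
)

```text
t: 22.3
tcp_pos: [0.4686, -0.4088, 0.0334]
tool_rot: [0.997, 0.076, 0.0, 0.001]
force: [-0.7, 0.0, 5.0]
finger_gap: 0.142
gripper_force: 58.8
```

```bash
python3 -c "
from h import *
go()"
```

```text
tcp [ 0.4686 -0.4088  0.0334] yaw 8.71 tz [ 0.001 -0.001 -1.   ] t 22.3 F [-0.7  0.   5. ] gap 0.142
```

>>> step_arm(
  targets="0 0 -10 0;0 0 -25 0;0 0 -60 0;0 0 -110 0;0 0 -160 0;0 0 -175 0;0 0 -175 0;0 0 -175 0",
)

```text
t: 23.1
tcp_pos: [0.4677, -0.4076, 0.2073]
tool_rot: [0.997, 0.076, -0.0, -0.0]
force: [0.5, 0.4, -1.0]
finger_gap: 0.145
gripper_force: 58.7
```

Run:
```python
from h import *
go((.5028,-.1722,.205,-.2))
im=snap("scene","w1.png"); s=manip.sense()["tcp_pos"]; p=proj("scene",s-[0,0,.015]).round().astype(int); print(p)
c=im[p[1]-30:p[1]+25,p[0]-35:p[0]+35]; cv2.imwrite("pics/w1c.png",cv2.resize(c[:,:,::-1],None,fx=8,fy=8,interpolation=2))
```

```text
tcp [ 0.4677 -0.4076  0.2073] yaw 8.72 tz [-0.     0.001 -1.   ] t 23.1 F [ 0.5  0.4 -1. ] gap 0.145
(0.5028, -0.1722, 0.205, -0.2) -> [  70.3 -227.4    2.5] turn 8.9
[334 209]
```

View pics/w1c.png

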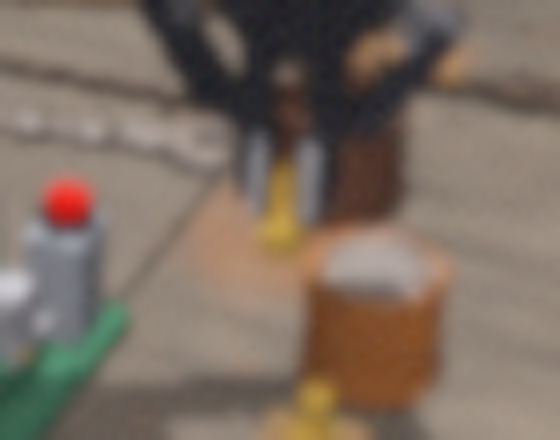

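>>> step_arm(
  targets="70 -50 0 8;70 -100 0 9;70 -150 0 9;70 -190 0 9;70 -215 0 9;70 -227 0 9;70 -227 0 9;70 -227 0 9;70 -227 0 9",
)

```text
t: 24.05
tcp_pos: [0.5036, -0.1752, 0.2069]
tool_rot: [1.0, -0.003, 0.0, 0.0]
force: [-0.4, -0.8, -1.0]
finger_gap: 0.139
gripper_force: 58.7
```

```bash
python3 -c "
from h import *
go((.503,-.1722,.162,0.0))"
```

```text
tcp [ 0.5036 -0.1752  0.2069] yaw -0.38 tz [ 0.    -0.001 -1.   ] t 24.1 F [-0.4 -0.8 -1. ] gap 0.139
(0.503, -0.1722, 0.162, 0.0) -> [-0.6 -3.  44.9] turn -0.4
```

Approach to just above the rim (shank bottom ≈ 0.140).

>>> step_arm(
  targets="0 -2 20 0;0 -2.5 35 0;0 -2.5 44 0;0 -2.5 44 0;0 -2.5 44 0;0 -2.5 44 0",
)

```text
t: 24.65
tcp_pos: [0.5036, -0.1715, 0.164]
tool_rot: [1.0, -0.003, 0.001, 0.0]
force: [0.3, 0.6, -1.5]
finger_gap: 0.142
gripper_force: 58.8
```

```bash
python3 -c "
from h import *
go((.503,-.1722,.144,0.0))"
```

```text
tcp [ 0.5036 -0.1715  0.164 ] yaw -0.31 tz [ 0.001 -0.001 -1.   ] t 24.6 F [ 0.3  0.6 -1.5] gap 0.142
(0.503, -0.1722, 0.144, 0.0) -> [-0.7  0.6 20. ] turn -0.3
```

>>> step_arm(
  targets="0 0.5 3 0;0 0.5 6 0;0 0.5 9 0;0 0.5 11 0;0 0.5 11 0",
)

```text
t: 25.15
tcp_pos: [0.5026, -0.1711, 0.152]
tool_rot: [1.0, -0.002, -0.001, -0.0]
force: [-1.2, 0.1, -1.8]
finger_gap: 0.145
gripper_force: 58.8
```

>>> step_arm(
  targets="-0.5 0.5 2 0;-0.5 0.5 4 0;-0.5 0.5 6 0;-0.5 0.5 7 0;-0.5 0.5 7 0",
)

```text
t: 25.65
tcp_pos: [0.5024, -0.1717, 0.145]
tool_rot: [1.0, -0.002, -0.0, -0.0]
force: [-1.4, -0.0, -0.8]
finger_gap: 0.145
gripper_force: 58.8
```

>>> step_arm(
  targets="0 0 1 0;0 0 2 0;0 0 3 0;0 0 3 0",
)

```text
t: 26.05
tcp_pos: [0.5029, -0.1719, 0.1435]
tool_rot: [1.0, -0.002, 0.001, 0.0]
force: [-3.2, 1.8, 7.9]
finger_gap: 0.143
gripper_force: 59.9
```

>>> step_arm(
  targets="0 0 2 0;0 0 4 0;0 0 4 0",
)

```text
t: 26.35
tcp_pos: [0.5049, -0.1721, 0.1427]
tool_rot: [1.0, -0.003, 0.003, 0.001]
force: [-3.8, 4.4, 25.3]
finger_gap: 0.148
gripper_force: 62.2
```

>>> step_arm(
  targets="0 0 -4 0;0 0 -4 0;0 0 -4 0;0 0 -4 0;0 0 -20 0;0 0 -50 0;0 0 -90 0;0 0 -90 0",
  gripper=0.55,
)

```text
t: 27.15
tcp_pos: [0.5056, -0.1736, 0.2326]
tool_rot: [1.0, -0.002, 0.004, 0.003]
force: [0.8, -0.3, 0.5]
finger_gap: 0.448
gripper_force: 0.0
```

Run:
```python
from h import *
go((.634,-.251,.23,0))
b=cv2.imread("pics/top0.png"); 
for z in(.07,.075,.08,.085,.09): print(z,at("top",(316.5,160.6),z),at("scene",(307,204),z))
im=snap("scene","w2.png")
```

```text
tcp [ 0.5056 -0.1736  0.2326] yaw -0.28 tz [ 0.009 -0.005 -1.   ] t 27.1 F [ 0.8 -0.3  0.5] gap 0.448
(0.634, -0.251, 0.23, 0) -> [128.7  76.8   4.2] turn -0.3
0.07 [ 0.62690864 -0.25171399  0.07      ] [ 0.63854887 -0.24145046  0.07      ]
0.075 [ 0.62543364 -0.25081379  0.075     ] [ 0.63099325 -0.24454777  0.075     ]
0.08 [ 0.62395864 -0.24991359  0.08      ] [ 0.62343763 -0.24764507  0.08      ]
0.085 [ 0.62248363 -0.24901339  0.085     ] [ 0.61588201 -0.25074238  0.085     ]
0.09 [ 0.62100863 -0.24811318  0.09      ] [ 0.60832639 -0.25383969  0.09      ]
```

>>> step_arm(
  targets="40 30 0 0;80 60 0 0;119 76 0 0;119 76 0 0;119 76 0 0;119 76 40 0;119 76 80 0;119 76 103 0;119 76 125 0;119 76 135 0;119 76 135 0;119 76 135 0",
  gripper=1,
)

```text
t: 28.4
tcp_pos: [0.6211, -0.2483, 0.094]
tool_rot: [1.0, -0.002, 0.0, 0.0]
force: [0.1, 0.5, 0.2]
finger_gap: -0.0
gripper_force: 0.0
```

```bash
python3 -c "
from h import *
go((.624,-.25,.08,0.0))"
```

```text
tcp [ 0.6211 -0.2483  0.094 ] yaw -0.28 tz [ 0. -0. -1.] t 28.4 F [0.1 0.5 0.2] gap -0.000
(0.624, -0.25, 0.08, 0.0) -> [ 2.9  1.7 14. ] turn -0.3
```

>>> step_arm(
  targets="3 2 4 0;3 2 8 0;3 2 11 0;3 2 14 0;3 2 14 0",
)

```text
t: 28.9
tcp_pos: [0.6251, -0.251, 0.0798]
tool_rot: [1.0, -0.002, 0.001, 0.001]
force: [1.7, -1.1, 3.2]
finger_gap: -0.003
gripper_force: 1.5
```

>>> step_arm(
  targets="0 0 2 0;0 0 4 0;0 0 6 0;0 0 6 0",
)

```text
t: 29.3
tcp_pos: [0.6254, -0.2511, 0.0772]
tool_rot: [1.0, -0.002, 0.002, 0.001]
force: [-1.9, 0.6, 17.3]
finger_gap: -0.0
gripper_force: 8.9
```

>>> step_arm(
  targets="0 0 -20 0;0 0 -60 0;0 0 -110 0;0 0 -145 0;0 0 -145 0",
)

```text
t: 29.8
tcp_pos: [0.6264, -0.2517, 0.2243]
tool_rot: [1.0, -0.002, 0.004, 0.003]
force: [0.6, 0.2, 0.2]
finger_gap: 0.001
gripper_force: 0.0
```

```bash
python3 lev.py|head -1;  python3 -c "
from h import *
go((.503,-.1722,.215,0.0))"
```

```text
[([np.int32(305), np.int32(202), np.int32(5), np.int32(5), np.int32(23)], array([307. , 203.8])), ([np.int32(288), np.int32(207), np.int32(9), np.int32(7), np.int32(40)], array([292. , 210.4]))]
tcp [ 0.6248 -0.2508  0.221 ] yaw -0.27 tz [ 0.003 -0.002 -1.   ] t 29.9 F [-1.1 -0.2 -0.4] gap 0.002
(0.503, -0.1722, 0.215, 0.0) -> [-122.2  -78.     5.4] turn -0.3
```

>>> step_arm(
  targets="-40 -26 0 0;-80 -52 0 0;-122 -78 0 0;-122 -78 0 0;-122 -78 0 0;-122 -78 0 0;-122 -78 0 0",
  gripper=0.4,
)

```text
t: 30.55
tcp_pos: [0.5038, -0.1728, 0.218]
tool_rot: [1.0, -0.003, 0.0, 0.0]
force: [1.1, -0.0, -0.8]
finger_gap: 0.601
gripper_force: 0.0
```

```bash
cat > brass.py <<'E'
from h import *
go((.503,-.172,.104,0.0))
b=manip.snapshot("scene"); hsv=cv2.cvtColor(b,cv2.COLOR_RGB2HSV); m=cv2.inRange(hsv,(20,110,110),(34,255,255)); m[:,:255]=0;m[:,300:]=0;m[:170]=0;m[235:]=0
n,l,st,c=cv2.connectedComponentsWithStats(m); print([(list(st[i]),c[i].round(1)) for i in range(1,n) if st[i,4]>3])
print(proj("scene",[.503,-.172,.148]),proj("scene",[.503,-.172,.161]),proj("scene",[.503,-.172,.135]))
E
python3 brass.py
```

```text
tcp [ 0.5038 -0.1728  0.218 ] yaw -0.30 tz [ 0.001 -0.    -1.   ] t 30.6 F [ 1.1 -0.  -0.8] gap 0.601
(0.503, -0.172, 0.104, 0.0) -> [ -0.8  -0.8 114. ] turn -0.3
[([np.int32(273), np.int32(196), np.int32(4), np.int32(7), np.int32(21)], array([274.3, 199.1]))]
[274.30257199 198.46908013] [274.29671549 195.29917532] [274.30814804 201.61398588]
```

>>> step_arm(
  targets="-1 -1 40 0;-1 -1 70 0;-1 -1 95 0;-1 -1 108 0;-1 -1 114 0;-1 -1 114 0;-1 -1 114 0",
)

```text
t: 31.3
tcp_pos: [0.5023, -0.1714, 0.1048]
tool_rot: [1.0, -0.003, 0.001, 0.0]
force: [0.7, 0.1, 0.1]
finger_gap: 0.6
gripper_force: 0.0
```

>>> step_arm(
  targets="0 0 0 0;0 0 0 0;0 0 0 0;0 0 0 0;0 0 0 0;0 0 0 0",
  gripper=1,
  squeeze=80,
)

```text
t: 31.9
tcp_pos: [0.5023, -0.1715, 0.1055]
tool_rot: [1.0, -0.002, 0.001, 0.001]
force: [-0.4, -0.6, 6.5]
finger_gap: 0.336
gripper_force: 78.8
```

>>> step_arm(
  targets="0 0 -10 0;0 0 -30 0;0 0 -60 0;0 0 -100 0;0 0 -110 0;0 0 -110 0",
)

```text
t: 32.5
tcp_pos: [0.5018, -0.1707, 0.2151]
tool_rot: [1.0, -0.003, 0.001, 0.0]
force: [-0.0, 0.7, -8.5]
finger_gap: 0.339
gripper_force: 81.4
```

```bash
python3 -c "
from h import *
go((.471,.0465,.21,-0.3))"
```

```text
tcp [ 0.5018 -0.1707  0.2151] yaw -0.29 tz [ 0.002 -0.001 -1.   ] t 32.5 F [-0.   0.7 -8.5] gap 0.339
(0.471, 0.0465, 0.21, -0.3) -> [ -31.9 -217.     4.9] turn 0.0
```

>>> step_arm(
  targets="-31 -50 0 0;-31 -100 0 0;-31 -150 0 0;-31 -190 0 0;-31 -210 0 0;-31 -215 0 0;-31 -215 0 0;-31 -215 0 0;-31 -215 0 0",
)

```text
t: 33.4
tcp_pos: [0.4715, 0.0431, 0.2138]
tool_rot: [1.0, -0.003, -0.001, 0.0]
force: [0.7, -0.0, -8.0]
finger_gap: 0.335
gripper_force: 82.6
```

```bash
python3 -c "
from h import *
go((.471,.0445,.088,-0.3))"
```

```text
tcp [0.4715 0.0431 0.2138] yaw -0.38 tz [-0.001 -0.    -1.   ] t 33.4 F [ 0.7 -0.  -8. ] gap 0.335
(0.471, 0.0445, 0.088, -0.3) -> [ -0.4  -1.4 125.8] turn -0.1
```

>>> step_arm(
  targets="0 -1 40 0;0 -1 80 0;0 -1 105 0;0 -1 116 0;0 -1 121 0;0 -1 124 0;0 -1 124 0;0 -1 124 0",
)

```text
t: 34.2
tcp_pos: [0.4726, 0.0451, 0.0914]
tool_rot: [1.0, -0.002, 0.001, 0.0]
force: [0.6, -0.1, -9.6]
finger_gap: 0.337
gripper_force: 82.8
```

>>> step_arm(
  targets="0 0 1 0;0 0 2 0;0 0 3 0;0 0 3 0",
)

```text
t: 34.6
tcp_pos: [0.4719, 0.0453, 0.0876]
tool_rot: [1.0, -0.003, 0.0, 0.0]
force: [-0.9, -0.4, -4.9]
finger_gap: 0.335
gripper_force: 83.1
```

>>> step_arm(
  targets="0 0 1 0;0 0 2 0;0 0 2 0",
)

```text
t: 34.9
tcp_pos: [0.472, 0.0454, 0.0873]
tool_rot: [1.0, -0.003, 0.001, 0.0]
force: [-3.2, 0.3, 12.5]
finger_gap: 0.336
gripper_force: 85.9
```

>>> step_arm(
  targets="0 0 0 0;0 0 0 0;0 0 0 0;0 0 -20 0;0 0 -50 0;0 0 -90 0;0 0 -130 0;0 0 -140 0;0 0 -140 0",
  gripper=0.35,
)

```text
t: 35.8
tcp_pos: [0.4728, 0.0452, 0.2269]
tool_rot: [1.0, -0.002, 0.002, 0.0]
force: [-0.2, 0.0, 0.4]
finger_gap: 0.65
gripper_force: 0.0
```

```bash
python3 -c "
from h import *
go((.578,.046,.225,-0.3))
snap('scene','r1.png');print([ (r['position'],at('scene',r['position'],.066).round(4)) for r in manip.mark_of('scene','flywheel_a')])
im=cv2.imread('pics/r1.png')[165:235,195:295];cv2.imwrite('pics/r1c.png',cv2.resize(im,None,fx=7,fy=7,interpolation=2))"
```

```text
tcp [0.4728 0.0452 0.2269] yaw -0.27 tz [ 0.005 -0.001 -1.   ] t 35.8 F [-0.2  0.   0.4] gap 0.650
(0.578, 0.046, 0.225, -0.3) -> [105.2  -1.3   2.4] turn 0.0
[([221.8, 204.5], array([0.4951, 0.0483, 0.066 ])), ([231.7, 191.6], array([0.5963, 0.0658, 0.066 ])), ([142.4, 207.5], array([0.3379, 0.3091, 0.066 ]))]
```

View pics/r1c.png

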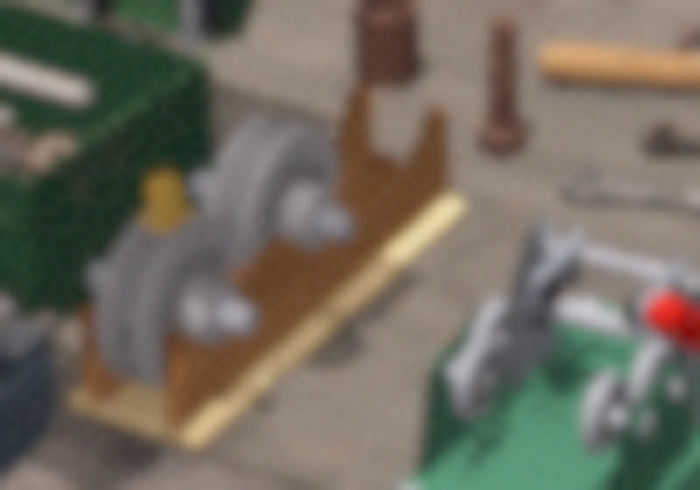

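>>> step_arm(
  targets="40 0 0 0;80 0 0 0;107 -1 0 0;107 -1 0 0;107 -1 40 0;107 -1 80 0;107 -1 115 0;107 -1 132 0;107 -1 141 0;107 -1 141 0;107 -1 141 0",
)

```text
t: 37.0
tcp_pos: [0.5785, 0.0458, 0.0844]
tool_rot: [1.0, -0.002, -0.0, -0.0]
force: [-0.2, 0.9, -0.5]
finger_gap: 0.646
gripper_force: 0.0
```

>>> step_arm(
  targets="0 0 0 0;0 0 0 0;0 0 0 0;0 0 0 0;0 0 0 0;0 0 0 0;0 0 0 0",
  gripper=1,
)

```text
t: 37.7
tcp_pos: [0.5793, 0.0463, 0.0859]
tool_rot: [1.0, -0.003, 0.001, -0.0]
force: [-1.1, 1.7, 6.6]
finger_gap: 0.338
gripper_force: 79.7
```

>>> step_arm(
  targets="0 0 -10 0;0 0 -30 0;0 0 -60 0;0 0 -100 0;0 0 -120 0;0 0 -120 0",
)

```text
t: 38.3
tcp_pos: [0.5802, 0.0454, 0.2072]
tool_rot: [1.0, -0.002, 0.003, 0.001]
force: [-0.3, 0.2, -8.1]
finger_gap: 0.345
gripper_force: 80.2
```

```bash
python3 -c "
from h import *
go((.503,-.172,.205,-0.3))"
```

```text
tcp [0.5802 0.0454 0.2072] yaw -0.25 tz [ 0.006 -0.001 -1.   ] t 38.3 F [-0.3  0.2 -8.1] gap 0.345
(0.503, -0.172, 0.205, -0.3) -> [-76.2 217.7   2. ] turn 0.0
```

>>> step_arm(
  targets="0 45 0 0;0 90 0 0;-25 130 0 0;-50 170 0 0;-70 200 0 0;-76 214 0 0;-76 217 0 0;-76 217 0 0;-76 217 0 0;-76 217 0 0",
)

```text
t: 39.3
tcp_pos: [0.5019, -0.1695, 0.204]
tool_rot: [1.0, -0.002, -0.0, -0.0]
force: [-0.2, 0.9, -7.1]
finger_gap: 0.337
gripper_force: 81.3
```

```bash
python3 -c "
from h import *
go((.503,-.172,.107,-0.3))"
```

```text
tcp [ 0.5019 -0.1695  0.204 ] yaw -0.18 tz [-0.     0.001 -1.   ] t 39.3 F [-0.2  0.9 -7.1] gap 0.337
(0.503, -0.172, 0.107, -0.3) -> [ 1.2  2.5 97. ] turn 0.1
```

>>> step_arm(
  targets="1 2 30 0;1 2 60 0;1 2 78 0;1 2 88 0;1 2 94 0;1 2 97 0;1 2 97 0;1 2 97 0",
)

```text
t: 40.1
tcp_pos: [0.5029, -0.1729, 0.108]
tool_rot: [1.0, -0.002, 0.0, 0.0]
force: [0.6, -0.5, -7.2]
finger_gap: 0.338
gripper_force: 81.5
```

>>> step_arm(
  targets="0 0 1 0;0 0 2 0;0 0 2 0;0 0 2 0",
)

```text
t: 40.5
tcp_pos: [0.5026, -0.1729, 0.1055]
tool_rot: [1.0, -0.002, 0.0, 0.0]
force: [-0.4, 0.7, -7.5]
finger_gap: 0.333
gripper_force: 81.5
```

>>> step_arm(
  targets="0 0 1 0;0 0 2 0;0 0 2 0;0 0 2 0",
)

```text
t: 40.9
tcp_pos: [0.5024, -0.1729, 0.1046]
tool_rot: [1.0, -0.002, 0.0, 0.0]
force: [-3.1, 1.6, 5.8]
finger_gap: 0.338
gripper_force: 83.1
```

Resting. Release, retreat to the side, wait.

>>> step_arm(
  targets="0 0 0 0;0 0 0 0;0 0 0 0;0 0 -20 0;0 0 -50 0;0 0 -90 0;0 0 -125 0;0 0 -125 0",
  gripper=0.4,
)

```text
t: 41.7
tcp_pos: [0.5059, -0.1748, 0.2334]
tool_rot: [1.0, -0.002, 0.005, 0.003]
force: [0.3, -0.8, 0.7]
finger_gap: 0.601
gripper_force: 0.0
```

>>> step_arm(
  targets="-40 290 0 0;-40 290 0 0;-40 290 0 0;-40 290 0 0;-40 290 0 0;-40 290 0 0;-40 290 0 0;-310 430 0 0;-310 430 0 0;-310 430 0 0;-310 430 0 0;-310 430 0 0",
)

```text
t: 42.9
tcp_pos: [0.2373, -0.5761, 0.2274]
tool_rot: [1.0, -0.002, -0.0, -0.001]
force: [0.7, -1.4, -0.6]
finger_gap: 0.601
gripper_force: 0.0
```

>>> step_arm(
  targets="-60 30 0 0;-60 30 0 0;-60 30 0 0;-60 30 0 0;-60 30 0 0;-60 30 0 0;-60 30 0 0;-60 30 0 0;-60 30 0 0;-60 30 0 0;-60 30 0 0;-60 30 0 0",
  gripper=1,
)

```text
t: 44.1
tcp_pos: [0.1784, -0.6063, 0.2283]
tool_rot: [1.0, -0.003, 0.0, -0.0]
force: [0.1, 0.1, 0.2]
finger_gap: -0.0
gripper_force: 0.0
```

```bash
python3 look.py m1; python3 pock.py; python3 blk.py m1t.png
```

```text
tcp [ 0.1784 -0.6063  0.2283] yaw -0.29 tz [ 0.  0. -1.] t 44.1 F [0.1 0.1 0.2] gap -0.000
flywheel_a 0.80 [213.3 214.4] [0.4688 0.0431 0.085 ]
flywheel_a 0.74 [114.5 256.7] [0.3544 0.3088 0.085 ]
flywheel_a 0.73 [289.8 198.9] [ 0.5116 -0.1702  0.085 ]
flywheel_a 0.54 [316.7 156.8] [ 0.6338 -0.25    0.085 ]
flywheel_a 0.49 [344.5 238.3] [ 0.4016 -0.3169  0.085 ]
flywheel_a 0.31 [216.4 215.4] [0.466  0.0344 0.085 ]
weight_1 0.64 [365.9 195.6] [ 0.5318 -0.4023  0.024 ]
weight_1 0.48 [368.2 203.1] [ 0.5092 -0.4075  0.024 ]
weight_1 0.43 [209.3 214.6] [0.4768 0.0618 0.024 ]
weight_1 0.42 [359.  182.4] [ 0.5721 -0.3843  0.024 ]
weight_block 0.89 [363.2 199.9] [ 0.5232 -0.4008  0.    ]
weight_block 0.56 [370.2 200.9] [ 0.52   -0.4217  0.    ]
[292 199]
now  [108. 123. 135. 138. 140. 146. 153. 158. 165. 148.  96.  88. 114. 120.
 130. 141. 183. 212. 208. 206. 195. 180. 171. 167. 163. 160. 154. 149.
 143. 137.]
t 44.35
cols [203. 204. 198. 196. 195. 198.  87. 162. 242. 185. 145. 143. 144. 144.
 145.  93. 165. 238. 203. 198. 199. 196. 199. 151. 155.]
((0.5215541124343872, -0.4018886983394623), (0.1414114385843277, 0.048331618309020996), 8.569781303405762) [354 176  25  48 767]
```

>>> step_arm(
  targets="0 0 0 0;0 0 0 0;0 0 0 0;0 0 0 0;0 0 0 0;0 0 0 0;0 0 0 0;0 0 0 0;0 0 0 0;0 0 0 0;0 0 0 0;0 0 0 0",
)

```text
t: 45.55
tcp_pos: [0.1784, -0.6063, 0.2283]
tool_rot: [1.0, -0.002, -0.0, -0.0]
force: [-0.1, -0.0, 0.5]
finger_gap: -0.002
gripper_force: 0.0
```

>>> step_arm(
  targets="0 0 0 0;0 0 0 0;0 0 0 0;0 0 0 0;0 0 0 0;0 0 0 0;0 0 0 0;0 0 0 0;0 0 0 0;0 0 0 0;0 0 0 0;0 0 0 0",
)

```text
t: 46.75
tcp_pos: [0.1784, -0.6063, 0.2283]
tool_rot: [1.0, -0.002, -0.0, -0.0]
force: [0.3, -1.0, -0.0]
finger_gap: 0.002
gripper_force: 0.0
```

```bash
python3 look.py m2|grep -e tcp -e flyw; python3 pock.py m1t.png; python3 -c "
from h import *
go((.488,-.254,.228,-.3))"
```

```text
tcp [ 0.1784 -0.6063  0.2283] yaw -0.28 tz [-0.  0. -1.] t 46.8 F [ 0.3 -1.  -0. ] gap 0.002
flywheel_a 0.65 [289.7 204.4] [ 0.496  -0.1695  0.085 ]
flywheel_a 0.65 [214.2 215.6] [0.4655 0.0405 0.085 ]
flywheel_a 0.59 [357.1 152.3] [ 0.6466 -0.3662  0.085 ]
prev [108. 123. 135. 138. 140. 146. 153. 159. 165. 148.  95.  89. 114. 120.
 129. 141. 183. 211. 208. 206. 195. 180. 171. 167. 163. 160. 155. 148.
 142. 136.]
now  [109. 123. 135. 138. 140. 146. 152. 158. 166. 148.  96.  89. 114. 121.
 130. 141. 183. 212. 207. 206. 195. 181. 171. 167. 163. 160. 155. 148.
 143. 136.]
t 47.0
cols [202. 204. 198. 195. 196. 199.  87. 161. 242. 185. 145. 143. 143. 144.
 145.  93. 165. 238. 203. 198. 198. 196. 199. 151. 155.]
tcp [ 0.1785 -0.6063  0.2283] yaw -0.28 tz [-0.  0. -1.] t 47.0 F [0.3 0.1 1.1] gap 0.001
(0.488, -0.254, 0.228, -0.3) -> [ 3.078e+02 -3.538e+02  3.000e-01] turn 0.0
```

View pics/m2.png

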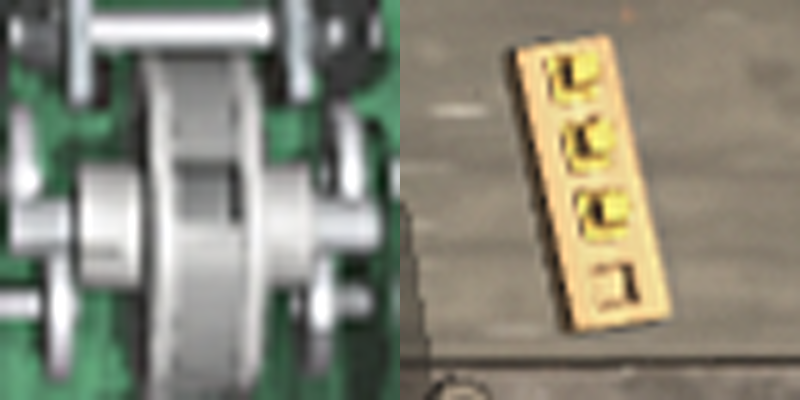

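>>> step_arm(
  targets="308 -354 0 0;308 -354 0 0;308 -354 0 0;308 -354 0 0;308 -354 0 0;308 -354 0 0;308 -354 0 0;308 -354 0 0;308 -354 0 0;308 -354 0 0;308 -354 30 0;308 -354 58 0",
)

```text
t: 48.2
tcp_pos: [0.4897, -0.2533, 0.1706]
tool_rot: [1.0, -0.001, 0.001, 0.001]
force: [-0.0, 0.3, -0.5]
finger_gap: -0.004
gripper_force: 0.0
```

>>> step_arm(
  targets="-3 0 20 0;-5 0 30 0;-10 0 42 0;-15 0 53 0;-21 0 63 0;-26 0 72 0;-30 0 83 0;-32 0 94 0;-34 0 106 0;-34 0 114 0;-34 0 118 0;-34 0 118 0",
)

```text
t: 49.4
tcp_pos: [0.4543, -0.2538, 0.052]
tool_rot: [1.0, -0.002, -0.0, -0.0]
force: [0.7, -0.2, 4.7]
finger_gap: -0.001
gripper_force: 1.9
```

>>> step_arm(
  targets="0 0 3 0;0 0 5 0;0 0 7 0;0 0 7 0",
)

```text
t: 49.8
tcp_pos: [0.4545, -0.2536, 0.0458]
tool_rot: [1.0, -0.002, 0.0, 0.0]
force: [1.2, 1.1, 5.9]
finger_gap: -0.001
gripper_force: 2.9
```

>>> step_arm(
  targets="0 0 -30 0;0 0 -70 0;0 0 -110 0;0 40 -150 0;0 80 -160 0;0 110 -160 0;0 130 -160 0;0 130 -160 0",
  gripper=0.5,
)

```text
t: 50.6
tcp_pos: [0.4528, -0.386, 0.2048]
tool_rot: [1.0, -0.004, -0.0, 0.0]
force: [0.3, 1.5, -0.9]
finger_gap: 0.5
gripper_force: 0.0
```

```bash
python3 lev.py|head -1; python3 -c "
from h import *
import math
c=np.array([.5215,-.4019]);u=np.array([math.cos(math.radians(8.6)),math.sin(math.radians(8.6))]);p=c-.017*u;print(p)
go((p[0],p[1],.1,8.6))"
```

```text
[([np.int32(305), np.int32(202), np.int32(5), np.int32(5), np.int32(21)], array([307., 204.])), ([np.int32(282), np.int32(226), np.int32(13), np.int32(14), np.int32(90)], array([288. , 232.5]))]
[ 0.50469114 -0.4044421 ]
tcp [ 0.4525 -0.3837  0.2044] yaw -0.38 tz [-0.002  0.002 -1.   ] t 50.6 F [-0.   0.3 -0.8] gap 0.503
(np.float64(0.5046911415222008), np.float64(-0.40444210083854304), 0.1, 8.6) -> [ 52.5  20.6 104.3] turn -9.0
```

>>> step_arm(
  targets="40 21 40 -5;52 21 80 -9;52 21 105 -9;52 21 105 -9;52 21 105 -9",
)

```text
t: 51.15
tcp_pos: [0.505, -0.4031, 0.0999]
tool_rot: [0.997, 0.076, -0.001, -0.001]
force: [0.6, -0.3, 0.6]
finger_gap: 0.5
gripper_force: 0.0
```

```bash
python3 -c "
from h import *
go((.5047,-.4044,.033,8.6))
b=snap('scene','x.png');print([(r['position'],round(r['p'],2),at('scene',r['position'],.024).round(3)) for r in manip.mark_of('scene','weight_1')])
for d in(-.017,.017,.051): print(proj('scene',[.5215+d*.9888,-.4019+d*.15,.024]))"
```

```text
tcp [ 0.505  -0.4031  0.0999] yaw 8.77 tz [-0.002  0.002 -1.   ] t 51.1 F [ 0.6 -0.3  0.6] gap 0.500
(0.5047, -0.4044, 0.033, 8.6) -> [-0.3  1.4 66.9] turn 0.2
[([333.7, 238.6], 0.56, array([ 0.536, -0.39 ,  0.024])), ([218.1, 196.8], 0.5, array([0.596, 0.133, 0.024])), ([333.1, 245.6], 0.37, array([ 0.496, -0.403,  0.024])), ([301.4, 218.6], 0.2, array([ 0.602, -0.236,  0.024]))]
[334.29063293 244.38889795]
[336.32510578 238.93090124]
[338.29059737 233.6486224 ]
```

>>> step_arm(
  targets="0 0 30 0;0 0.5 50 0;0 0.5 61 0;0 0.5 66 0;0 0.5 66 0;0 0.5 66 0",
)

```text
t: 51.85
tcp_pos: [0.5061, -0.4061, 0.0356]
tool_rot: [0.997, 0.076, 0.001, 0.001]
force: [0.7, -0.6, -0.5]
finger_gap: 0.501
gripper_force: 0.0
```

>>> step_arm(
  targets="0 0 0 0;0 0 0 0;0 0 0 0;0 0 0 0;0 0 0 0;0 0 0 0",
  gripper=1,
  squeeze=60,
)

```text
t: 52.45
tcp_pos: [0.5058, -0.4055, 0.0353]
tool_rot: [0.997, 0.076, 0.0, 0.0]
force: [-0.9, 2.5, 6.3]
finger_gap: 0.143
gripper_force: 58.8
```

>>> step_arm(
  targets="0 0 -10 0;0 0 -25 0;0 0 -60 0;0 0 -110 0;0 0 -160 0;0 0 -175 0;0 0 -175 0;0 0 -175 0",
)

```text
t: 53.25
tcp_pos: [0.505, -0.405, 0.2094]
tool_rot: [0.997, 0.076, -0.0, -0.0]
force: [-0.5, 0.6, -1.3]
finger_gap: 0.139
gripper_force: 58.7
```

Run:
```python
from h import *
go((.5052,-.173,.205,-.2))
print(at("top",(292.8,197.95),.135))
im=snap("scene","w3.png"); s=manip.sense()["tcp_pos"]
for nm,dz in (("w1.png",None),("w3.png",None)):
    b=cv2.imread("pics/"+nm); h=cv2.cvtColor(b,cv2.COLOR_BGR2HSV); p=proj("scene",(s if nm=="w3.png" else np.array([.4677,-.4076,.2073]))).round().astype(int)
    m=cv2.inRange(h,(20,110,90),(34,255,255)); k=m[p[1]-12:p[1]+14,p[0]-12:p[0]+12]; ys,xs=np.nonzero(k); print(nm,len(xs),xs.mean()-12,ys.mean()-12,xs.min()-12,xs.max()-12,ys.min()-12,ys.max()-12)
```

```text
tcp [ 0.505  -0.405   0.2094] yaw 8.72 tz [-0.  0. -1.] t 53.2 F [-0.5  0.6 -1.3] gap 0.139
(0.5052, -0.173, 0.205, -0.2) -> [  35.3 -229.3    4.5] turn 8.9
[ 0.50499742 -0.17315896  0.135     ]
w1.png 19 -1.421052631578947 1.421052631578947 -3 0 -3 4
w3.png 31 -1.129032258064516 1.03225806451613 -3 1 -4 5
```

>>> step_arm(
  targets="35 -50 0 8;35 -100 0 9;35 -150 0 9;35 -190 0 9;35 -215 0 9;35 -229 0 9;35 -229 0 9;35 -229 0 9;35 -229 0 9",
)

```text
t: 54.2
tcp_pos: [0.5061, -0.1756, 0.2091]
tool_rot: [1.0, -0.003, 0.0, 0.0]
force: [0.1, -0.2, -2.3]
finger_gap: 0.147
gripper_force: 58.7
```

```bash
python3 -c "
from h import *
go((.5054,-.173,.165,0.0))"
```

```text
tcp [ 0.5061 -0.1756  0.2091] yaw -0.37 tz [ 0.001 -0.001 -1.   ] t 54.2 F [ 0.1 -0.2 -2.3] gap 0.147
(0.5054, -0.173, 0.165, 0.0) -> [-0.7 -2.6 44.1] turn -0.4
```

>>> step_arm(
  targets="-0.5 -1 20 0;-0.5 -1.5 35 0;-0.5 -1.5 44 0;-0.5 -1.5 44 0;-0.5 -1.5 44 0;-0.5 -1.5 44 0",
)

```text
t: 54.8
tcp_pos: [0.5055, -0.1729, 0.166]
tool_rot: [1.0, -0.003, 0.001, 0.0]
force: [0.9, -0.4, -1.4]
finger_gap: 0.139
gripper_force: 58.8
```

>>> step_arm(
  targets="0 0 3 0;0 0 6 0;0 0 9 0;0 0 11 0;0 0 11 0",
)

```text
t: 55.3
tcp_pos: [0.5051, -0.1722, 0.1541]
tool_rot: [1.0, -0.002, 0.0, -0.0]
force: [0.1, 0.6, -1.6]
finger_gap: 0.142
gripper_force: 58.8
```

In the pocket without contact; push home.

>>> step_arm(
  targets="0 0 2 0;0 0 4 0;0 0 6 0;0 0 8 0;0 0 8 0",
)

```text
t: 55.8
tcp_pos: [0.5053, -0.1724, 0.1461]
tool_rot: [1.0, -0.002, 0.0, 0.0]
force: [2.4, -0.4, -1.3]
finger_gap: 0.146
gripper_force: 58.7
```

>>> step_arm(
  targets="0 0 1 0;0 0 2 0;0 0 3 0;0 0 3 0",
)

```text
t: 56.2
tcp_pos: [0.5053, -0.1725, 0.1452]
tool_rot: [1.0, -0.002, 0.001, 0.0]
force: [-0.8, 1.3, 12.0]
finger_gap: 0.145
gripper_force: 60.4
```

>>> step_arm(
  targets="0 0 1 0;0 0 2 0;0 0 2 0",
)

```text
t: 56.5
tcp_pos: [0.5058, -0.1726, 0.1448]
tool_rot: [1.0, -0.002, 0.001, 0.001]
force: [-2.4, 2.3, 22.4]
finger_gap: 0.145
gripper_force: 61.6
```

>>> step_arm(
  targets="0 0 -2 0;0 0 -2 0;0 0 -2 0;0 0 -2 0;0 0 -20 0;0 0 -50 0;0 0 -90 0;0 0 -90 0",
  gripper=0.55,
)

```text
t: 57.3
tcp_pos: [0.5078, -0.1739, 0.2357]
tool_rot: [1.0, -0.002, 0.004, 0.003]
force: [0.6, -0.8, 0.5]
finger_gap: 0.446
gripper_force: 0.0
```

```bash
python3 brass.py; python3 -c "
from h import *
go((.6245,-.2505,.23,-.3))"
```

```text
tcp [ 0.5078 -0.1739  0.2357] yaw -0.27 tz [ 0.009 -0.005 -1.   ] t 57.3 F [ 0.6 -0.8  0.5] gap 0.446
(0.503, -0.172, 0.104, 0.0) -> [ -6.   -2.6 131.7] turn -0.3
[([np.int32(272), np.int32(196), np.int32(5), np.int32(7), np.int32(25)], array([274. , 199.3]))]
[274.30257199 198.46908013] [274.29671549 195.29917532] [274.30814804 201.61398588]
tcp [ 0.5064 -0.1731  0.2335] yaw -0.28 tz [ 0.005 -0.003 -1.   ] t 57.4 F [-0.  -0.1 -0.9] gap 0.447
(0.6245, -0.2505, 0.23, -0.3) -> [118.5  76.8   4.3] turn 0.0
```

Home. Now the release button.

>>> step_arm(
  targets="40 30 0 0;80 60 0 0;120 77 0 0;120 77 0 0;120 77 0 0;120 77 40 0;120 77 80 0;120 77 103 0;120 77 125 0;120 77 138 0;120 77 138 0;120 77 138 0",
  gripper=1,
)

```text
t: 58.55
tcp_pos: [0.6243, -0.2496, 0.0938]
tool_rot: [1.0, -0.002, 0.0, 0.0]
force: [-0.0, 0.2, 0.4]
finger_gap: 0.001
gripper_force: 0.0
```

>>> step_arm(
  targets="2 1 4 0;2 1 8 0;2 1 12 0;2 1 16 0;2 1 19 0;2 1 19 0",
)

```text
t: 59.15
tcp_pos: [0.628, -0.2516, 0.0775]
tool_rot: [1.0, -0.002, 0.002, 0.001]
force: [-1.4, 1.8, 13.1]
finger_gap: -0.003
gripper_force: 6.6
```

>>> step_arm(
  targets="0 0 -20 0;0 0 -60 0;0 0 -110 0;0 0 -145 0;0 0 -145 0",
)

```text
t: 59.65
tcp_pos: [0.6295, -0.2526, 0.2258]
tool_rot: [1.0, -0.002, 0.005, 0.003]
force: [0.6, -0.5, -0.0]
finger_gap: 0.003
gripper_force: 0.0
```

```bash
python3 lev.py|head -1;  python3 -c "
from h import *
go((.503,-.1725,.22,-.3))"
```

```text
[([np.int32(305), np.int32(202), np.int32(5), np.int32(5), np.int32(23)], array([307. , 203.8])), ([np.int32(288), np.int32(207), np.int32(9), np.int32(8), np.int32(40)], array([292. , 210.4]))]
tcp [ 0.6278 -0.2516  0.2224] yaw -0.27 tz [ 0.005 -0.003 -1.   ] t 59.7 F [-0.3 -1.  -0. ] gap -0.005
(0.503, -0.1725, 0.22, -0.3) -> [-125.2  -78.5    1.6] turn 0.0
```

Brake off. Fetch the wheel.

>>> step_arm(
  targets="-40 -26 0 0;-80 -52 0 0;-125 -79 0 0;-125 -79 0 0;-125 -79 0 0;-125 -79 0 0;-125 -79 0 0",
  gripper=0.4,
)

```text
t: 60.4
tcp_pos: [0.5035, -0.1724, 0.2191]
tool_rot: [1.0, -0.003, 0.001, 0.0]
force: [-0.1, -0.3, -1.0]
finger_gap: 0.6
gripper_force: 0.0
```

```bash
python3 brass.py
```

```text
tcp [ 0.5035 -0.1724  0.2191] yaw -0.30 tz [ 0.001 -0.001 -1.   ] t 60.4 F [-0.1 -0.3 -1. ] gap 0.600
(0.503, -0.172, 0.104, 0.0) -> [ -0.7  -0.5 115.1] turn -0.3
[([np.int32(272), np.int32(196), np.int32(5), np.int32(7), np.int32(25)], array([274. , 199.3]))]
[274.30257199 198.46908013] [274.29671549 195.29917532] [274.30814804 201.61398588]
```

>>> step_arm(
  targets="-1 0 40 0;-1 0 70 0;-1 0 95 0;-1 0 108 0;-1 0 114 0;-1 0 114 0;-1 0 114 0",
)

```text
t: 61.15
tcp_pos: [0.5018, -0.1718, 0.1058]
tool_rot: [1.0, -0.002, 0.001, 0.0]
force: [-0.9, -0.5, 0.8]
finger_gap: 0.599
gripper_force: 0.0
```

>>> step_arm(
  targets="0 0 0 0;0 0 0 0;0 0 0 0;0 0 0 0;0 0 0 0;0 0 0 0",
  gripper=1,
  squeeze=80,
)

```text
t: 61.75
tcp_pos: [0.5017, -0.1716, 0.1065]
tool_rot: [1.0, -0.002, 0.001, 0.001]
force: [0.3, -0.2, 6.1]
finger_gap: 0.339
gripper_force: 78.7
```

>>> step_arm(
  targets="0 0 -10 0;0 0 -30 0;0 0 -60 0;0 0 -100 0;0 0 -120 0;0 0 -120 0;0 0 -120 0",
)

```text
t: 62.45
tcp_pos: [0.4994, -0.1703, 0.2242]
tool_rot: [1.0, -0.003, -0.001, -0.001]
force: [0.3, -0.1, -9.1]
finger_gap: 0.338
gripper_force: 80.9
```

```bash
python3 -c "
from h import *
go((.579,.046,.225,-.3))"
```

```text
tcp [ 0.4994 -0.1703  0.2242] yaw -0.29 tz [-0.003  0.002 -1.   ] t 62.5 F [ 0.3 -0.1 -9.1] gap 0.338
(0.579, 0.046, 0.225, -0.3) -> [  78.5 -216.7   -0.7] turn 0.0
```

>>> step_arm(
  targets="40 -20 0 0;78 -50 0 0;78 -100 0 0;78 -150 0 0;78 -190 0 0;78 -210 0 0;78 -216 0 0;78 -216 0 0;78 -216 0 0;78 -216 0 0",
)

```text
t: 63.45
tcp_pos: [0.5798, 0.0429, 0.2246]
tool_rot: [1.0, -0.003, -0.001, 0.0]
force: [-0.2, -0.4, -7.9]
finger_gap: 0.339
gripper_force: 81.2
```

```bash
python3 -c "
from h import *
go((.5785,.0462,.091,-.3))"
```

```text
tcp [0.5798 0.0429 0.2246] yaw -0.38 tz [-0.001 -0.    -1.   ] t 63.5 F [-0.2 -0.4 -7.9] gap 0.339
(0.5785, 0.0462, 0.091, -0.3) -> [ -1.2  -3.3 133.6] turn -0.1
```

>>> step_arm(
  targets="-1 -2 40 0;-1 -2 80 0;-1 -2 110 0;-1 -2 124 0;-1 -2 131 0;-1 -2 134 0;-1 -2 134 0;-1 -2 134 0",
)

```text
t: 64.25
tcp_pos: [0.5803, 0.0462, 0.0929]
tool_rot: [1.0, -0.002, 0.002, 0.0]
force: [-0.1, -0.6, -8.5]
finger_gap: 0.336
gripper_force: 81.2
```

>>> step_arm(
  targets="0 0 1 0;0 0 2 0;0 0 3 0;0 0 3 0",
)

```text
t: 64.65
tcp_pos: [0.5795, 0.0464, 0.0887]
tool_rot: [1.0, -0.003, 0.001, -0.0]
force: [0.1, 0.7, -6.7]
finger_gap: 0.334
gripper_force: 81.4
```

>>> step_arm(
  targets="0 0 1 0;0 0 2 0;0 0 2 0;0 0 2 0",
)

```text
t: 65.05
tcp_pos: [0.5796, 0.0465, 0.0884]
tool_rot: [1.0, -0.003, 0.001, 0.0]
force: [-2.5, 1.6, 6.9]
finger_gap: 0.341
gripper_force: 83.4
```

>>> step_arm(
  targets="0 0 0 0;0 0 0 0;0 0 0 0;0 0 -20 0;0 0 -50 0;0 0 -90 0;0 0 -130 0;0 0 -140 0;0 0 -140 0",
  gripper=0.35,
)

```text
t: 65.95
tcp_pos: [0.5803, 0.0462, 0.2284]
tool_rot: [1.0, -0.002, 0.002, 0.0]
force: [0.1, 0.4, 0.0]
finger_gap: 0.644
gripper_force: 0.0
```

>>> step_arm(
  targets="-80 300 0 0;-80 300 0 0;-80 300 0 0;-80 300 0 0;-80 300 0 0;-80 300 0 0;-80 420 0 0;-80 420 0 0;-200 500 0 0;-200 500 0 0;-200 500 0 0;-200 500 0 0",
)

```text
t: 67.15
tcp_pos: [0.3723, -0.4551, 0.2237]
tool_rot: [1.0, -0.005, -0.002, -0.001]
force: [0.1, -0.6, 0.5]
finger_gap: 0.651
gripper_force: 0.0
```

>>> step_arm(
  targets="-140 120 0 0;-140 120 0 0;-140 120 0 0;-140 120 0 0;-140 120 0 0;-140 120 0 0;-140 120 0 0",
)

```text
t: 67.85
tcp_pos: [0.2369, -0.5702, 0.225]
tool_rot: [1.0, -0.002, -0.0, -0.002]
force: [0.1, 0.3, 0.2]
finger_gap: 0.651
gripper_force: 0.0
```

```bash
python3 lev.py|sed -n '1p;$p'
python3 - <<'E'
from h import *
a=snap("top","end.png");b=snap("scene","ends.png")
cv2.imwrite("pics/endc.png",np.hstack([cv2.resize(a[125:255,180:395],(480,290),interpolation=2),cv2.resize(b[160:250,195:315],(320,290),interpolation=2)])[:,:,::-1])
E
```

```text
[([np.int32(305), np.int32(202), np.int32(5), np.int32(5), np.int32(21)], array([307., 204.])), ([np.int32(288), np.int32(208), np.int32(8), np.int32(7), np.int32(37)], array([291.8, 210.5]))]
tcp [ 0.2372 -0.5703  0.2254] yaw -0.17 tz [-0.     0.003 -1.   ] t 67.9 F [-0.6  0.6  0.8] gap 0.652
```

View pics/endc.png

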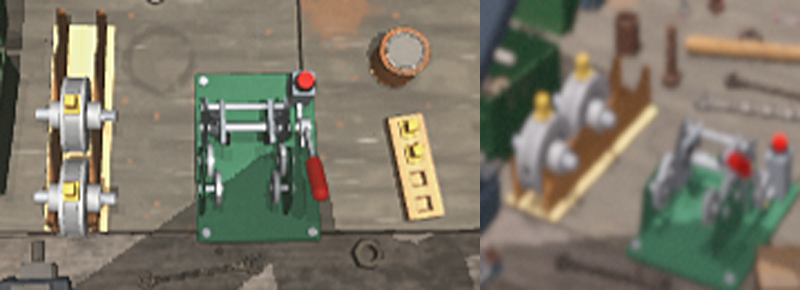

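Both wheels are back in the rack with their weights in, two weights remain in the block, and the lever is up.

```bash
python3 -c "
from station import manip
print(manip.sign_off())"
```

```text
the job is handed in; nothing more can be done
None
```

The job is handed in: both flywheels that were in the rack are balanced with one brass weight each and back in their notch pairs, the brake is off, and the finish was at about 68 s of the 210 s allowed.

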